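# Load the second stack-nest bin and stack it, not nest it

### The job

Lower the empty bin that is standing on its end onto its base on the desk without letting it topple, and put the binder clip in it. Then stack that bin on the one holding the box of staples: turned so that the two dipped ends are at opposite ends, it sits level on the lower bin's inside ledges instead of nesting, with the clip still in it. Leave the lower bin where it stands with its staples in it, and the other things on the desk undisturbed.

Things in the scene. Friction and masses are not known exactly. Their poses are not given: they have to be found in the camera images.
- bin_up: Empty grey plastic open-topped stack-nest bin, 85 g, to be loaded and stacked. Upright: 58 mm high, base 126 x 50 mm, rim 138 x 66 mm; walls 2.5 mm thick, leaning out 5.9 degrees; floor 3 mm. Origin: centre of the base's underside. x: along its length to the dipped end; y: across; z: out of the open top. Starts standing on the desk on its plain end, dipped end up (see bin_up_end).
- bin_up_dip (a point): Middle of the dip of bin_up, 66 mm along its x and 38 mm above its base. The dip is a cut-out about 36 mm wide and 20 mm deep in the rim of one short end; the other short end is full height.
- bin_up_end (a point): Middle of the lower edge of bin_up's plain end wall, 63 mm from its origin along -x. At the start this wall lies flat on the desk, so x points up but leans 5.9 degrees to the side away from the open top, z points level but 5.9 degrees upward, and the origin is 63 mm above the desk; it can topple onto its base if pushed.
- bin_up_rim (a point): Middle of bin_up's opening, 52 mm above its base. Level with it, a skirt runs along each long side: 125 mm long, 46 to 58 mm above the base, with upright outer faces 66 mm apart. Grip the bin across these two skirts, along its y.
- bin_low: Lower bin, same shape, size and axes as bin_up (origin: centre of the underside; x to its dipped end; z up), standing on its base on the desk at any yaw with a box of staples in it, together about 250 g. Which way its x points must be seen: opposite dipped ends stack, equal ones nest.
- bin_low_dip (a point): Point in the middle of the dip of the lower bin, 66 mm along its x and 38 mm above its base.
- bin_low_seat (a point): Point over the origin of bin_low at the height of its 4 ledges, 52 mm above its base, 6 mm below its rim. A bin turned half round to it lands with its base on the ledges, its origin at this point, 2.9 mm play all round. Ledges: tops of inward ribs on both long sides at x = +50 and -34 mm, 10 mm wide. A bin turned the same way does not meet them and sinks in.
- staples: Cardboard box of staples 56 x 30 x 36 mm standing in the lower bin, its top 39 mm above the desk, too high to let another bin nest. Origin: centre of its underside; x along its length.
- clip: Steel binder clip, about 35 g, lying on one cheek, its wire handles folded back. The body is a wedge: 41 mm along y, 24 mm along x, 19 mm high at the flat back (x = -12 mm), 3 mm high at the jaws (x = +12 mm); the handles stick out behind to x = -25 mm. Origin: middle of the body's underside. Grip it across the 41 mm between its triangular ends, 6 mm from the origin towards the back.
- coaster: Round white ceramic coaster, 94 mm across, 8 mm thick, bystander. Origin: centre of its underside.
- jar: Transparent plastic jar with a white twist cap, 70 mm across, 95 mm high, bystander. Origin: centre of its underside.
- stapler: Black stapler, 125 x 36 x 50 mm, bystander. Origin: centre of its underside; x along its length.
- eraser: White eraser, 46 x 21 x 12 mm, bystander. Origin: centre of its underside.
- tape: Roll of clear tape lying flat, 76 mm across, 19 mm high, bystander. Origin: centre of its underside.
Things that resemble listed ones, but are neither listed nor needed, are in the scene too. Leave any green or red look-alike of the bin_up alone. What is shaped like the clip but green is not meant.

How it is judged:
By the outcome, as a careful person would: the job done as asked, in the order asked, and still so for the second after the job is handed in, with the robot touching nothing.
It also fails if it takes over 72 s, if anything falls off the work surface, if the arm or the gripper's body presses on something with over 40 N, if the wrist force passes 120 N, or if a joint passes its speed limit or range.

### The arm

A 6-joint arm with a two-finger parallel gripper is mounted at the origin on the work surface. World frame = base frame: x ahead of the robot, y to its left, z up, the work surface at z = 0. Lengths are in m, angles in rad, forces in N, time in s.
With the tool pointing down it reaches from about 0.35 to 0.975 m from the base axis. Payload 4.9 kg.
Tool frame: the origin (TCP) lies at the very end of the fingers, on their centre line; the grasp point (between the pads) lies 19 mm behind it; z points along the fingers, x is the direction in which the jaws open and shut, and the axes are right-handed (so a half turn about z gives the same grasp; the last joint's range is limited). The gripper opens to 85 mm and grips with 20 to 120 N. Pads are 22 mm wide; open, the fingers measure 114 mm over their backs; the gripper's body (76 mm by 85 mm) begins 54 mm behind the grasp point. The pads swing forward as they close: fully open they stand 13 mm farther back than shut.
Start: joints at [0.998, 0.053, 1.613, -0, 1.476, -0.119], TCP at [0.274, 0.562, 0.231] pointing down, gripper open.
Joint ranges: [-3.01, 3.01], [-1.01, 2.22], [0.06, 2.58], [-1.02, 4.17], [0.09, 2.62], [-3.14, 3.14]. Speed limits (rad/s): [2.57, 2.57, 3.14, 3.14, 3.14, 3.14].

### API

Orientations are given as a rotation vector (axis times angle).
In Python, from rig import * gives the robot as it stands.
- The arm moves only by the shell command python3 -m jog 'ROWS' [OPENING] [FORCE]. ROWS is JSON, one flat list of numbers, 4 for each row, row after row: the shift along the tool's x, y, z in mm, then the turn about the tool's z in rad. A call has 1 to 20 rows; each row shifts and turns the commanded pose from where the row before left it, along the tool's axes as they then stand; what a row does not reach is not made up. A row lasts 1/8 s, in which the tool goes at most 62.5 mm and 10.7 degrees, less where a joint would pass 70% of its speed; a pose out of reach is approached as far as the arm can. A call is refused whole if a number of a shift passes 62.5 or a number of a turn 0.188, either way. A call with a gripper value outside its range is refused whole. OPENING is the opening, from 0 (shut) to 1 (fully open), set as the call begins (- or left out, the last holds). The fingers move at their own pace and stop on an object; FORCE is the grip in N (left out, the last holds). Time passes only in rows, so rows that do not move let the fingers close. It gives the time, the measured TCP pose, the force and the opening at its end, in the units of the state.
- get_state(): the state, without advancing time (a new reading comes with each control period).
- capture(name): name is "scene" or "top" or "wrist"; returns a dict with "image" (420x560x3 uint8, red, green, blue), "fx", "fy", "cx", "cy" (pixels), "D" ([k1, k2, p1, p2, k3] as OpenCV has them; the pictures are not rectified), "world_to_cam" (4x4, takes a point from world to camera coordinates); the wrist camera has in their place "hand_eye" (4x4, takes a point from camera to tool coordinates, whose origin is the TCP and whose axes are the tool frame's). Camera axes: x right, y down, z forward; pixel columns grow to the right and rows downward; lengths in m; the calibration is good to about 2 mm. A picture is of the moment at which its call begins: read the wrist's pose just before it. There is no depth.
- hand_in(): hands the job in, once; it reports no verdict.
Trained networks look in the newest picture that a camera, given by its name, has taken for a name from the list of things; names that differ only in an ending like _2 or _b are one class to them, and where a whole thing is asked for, a point or a joint stands for the part that bears it (a point fixed in the world has none). Each returns a list of dicts, best first, with "score" (0 to 1); they miss things now and then, are a little off and sometimes report something else, mostly with a low value. They report only what shows in the picture. A call takes as long as a camera call. They do not tell look-alikes from the thing itself.
- spot_in(camera, label): "xy" ([column, row] in pixels, amid what is visible of it).
- cut_out(camera, label): "pixels" (420x560 bool, what is visible of it) and "xy" ([column, row] in pixels, amid what is visible of it).
The state is a dict: "time_s": time; "joint_pos": joint angles; "qd": joint speeds; "joint_torque": joint torques, N m; "eef_pos": TCP position; "tcp_rot": TCP orientation; "ft_force": force on the tool from outside, world axes, zero at the start; "wrist_torque": the same for the moment, N m; "grip_width": opening from 0.0 (shut) to 1.0 (fully open).
Only numpy, scipy, OpenCV 4.12 (cv2) and the standard library are available. Lean on these libraries where they do the work, as an engineer would, in place of code of your own. Each camera call takes 0.05 s, during which the arm holds its last target.

## Working session

There is one attempt and no reset: what is moved stays moved. The work goes in short steps, Python scripts to look and compute and a shell command to move; the robot and the scene stay as the last step left them, time stands still between calls to the robot, and variables do not carry over. Pictures are saved under pics/ and viewed, and the job is handed in when it is done.

```bash
mkdir -p pics; ls; python3 - <<'E'
from rig import *
import cv2
s=get_state();print(s)
for n in ["scene","top","wrist"]:
    c=capture(n);cv2.imwrite(f"pics/{n}0.png",c["image"][:,:,::-1])
    print(n,{k:(v.tolist() if hasattr(v,'tolist') else v) for k,v in c.items() if k!="image"})
E
```

```text
pics
{'time_s': 0.0, 'joint_pos': array([ 9.97985379e-01,  5.33366834e-02,  1.61431894e+00,  1.41134303e-05,
        1.47603047e+00, -1.19014424e-01]), 'qd': array([ 0.00251088, -0.00057139, -0.00056057,  0.00048481, -0.00157174,
        0.00077505]), 'joint_torque': array([-7.05626808e-04, -3.93704939e+01, -3.70164692e+01, -2.62115946e-04,
        7.37747789e-03,  9.30862001e-06]), 'eef_pos': array([0.27364204, 0.56119821, 0.23006065]), 'tcp_rot': array([ 2.6634861 ,  1.66430812, -0.00298442]), 'ft_force': array([ 0.06061068, -0.71901658, -0.82453456]), 'wrist_torque': array([ 0.05543392, -0.01066443, -0.0052587 ]), 'grip_width': 1.0016163277345147}
scene {'fx': 401.99404585813255, 'fy': 401.99404585813255, 'cx': 274.9589766958456, 'cy': 214.5432263175255, 'D': [-0.1094804630938628, 0.0, 0.0, 0.0, 0.0], 'world_to_cam': [[0.7832253894981501, 0.6217267216660757, -0.003724622373453229, -0.4463332633973849], [0.5137948887014983, -0.6506075149712861, -0.5592179126307592, -0.23784365304968583], [-0.35010398682346666, 0.4360799754967452, -0.8290123360849778, 1.2972470559822145], [0.0, 0.0,
[... 230 characters left out ...]
02996059350479148, -0.00980308965235683], [-0.9796876269402758, 0.005317623094589755, -0.20045916418252163, 0.5620722266508952], [0.200438675023116, -0.004146134508728166, -0.9796974773488056, 1.0418665621722039], [0.0, 0.0, 0.0, 1.0]]}
wrist {'fx': 331.71735000555685, 'fy': 331.71735000555685, 'cx': 279.723205289681, 'cy': 211.97737126769727, 'D': [-0.035371206829649546, 0.0, 0.0, 0.0, 0.0], 'hand_eye': [[0.9999998233294985, -0.0005874697255378692, -9.066582825236387e-05, -0.0006334313835597571], [0.0005874453291419111, 0.9533897886922557, 0.3017408917023345, -0.07655285016132396], [-9.08237639927934e-05, -0.3017408916548373, 0.9533899653627503, -0.14223045950683538], [0.0, 0.0, 0.0, 1.0]]}
```

View pics/scene0.png

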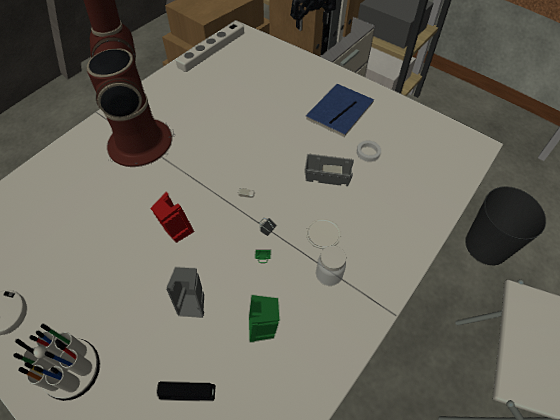

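View pics/top0.png

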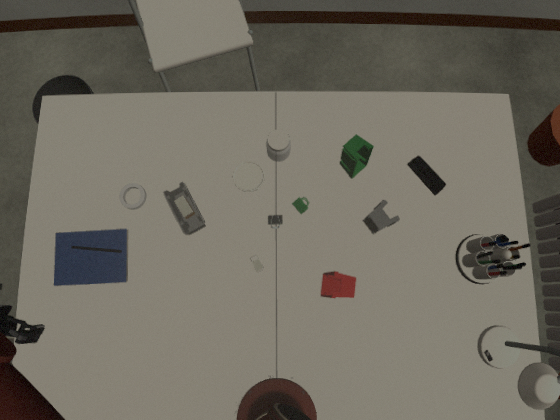

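View pics/wrist0.png

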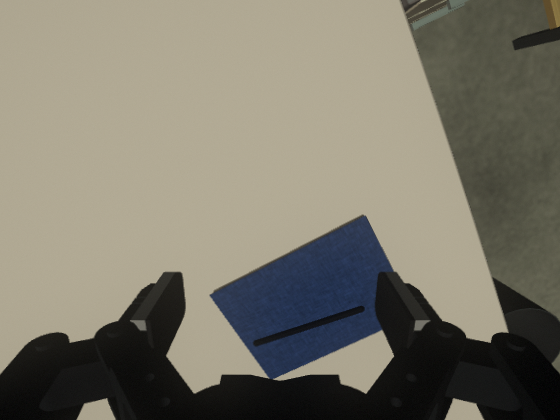

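```bash
cat > h.py <<'E'
from rig import *
import cv2, numpy as np
from scipy.spatial.transform import Rotation as R
def cam(c):
    K=np.array([[c["fx"],0,c["cx"]],[0,c["fy"],c["cy"]],[0,0,1]]); D=np.array(c["D"],float)
    if "world_to_cam" in c: W=np.array(c["world_to_cam"])
    else:
        s=get_state(); T=np.eye(4);T[:3,:3]=R.from_rotvec(s["tcp_rot"]).as_matrix();T[:3,3]=s["eef_pos"]
        W=np.linalg.inv(T@np.array(c["hand_eye"]))
    return K,D,W
def unproj(c,uv,z,kdw=None):
    K,D,W=kdw or cam(c); p=cv2.undistortPoints(np.array([[uv]],float),K,D)[0,0]
    d=W[:3,:3].T@np.array([p[0],p[1],1]); o=-W[:3,:3].T@W[:3,3]
    return o+d*(z-o[2])/d[2]
def proj(c,P,kdw=None):
    K,D,W=kdw or cam(c); return cv2.projectPoints(np.array(P,float).reshape(-1,1,3),W[:3,:3],W[:3,3],K,D)[0][:,0]
E
python3 - <<'E'
from h import *
t=cv2.imread("pics/top0.png");s=cv2.imread("pics/scene0.png")
a=cv2.resize(t[180:240,350:430],(400,300),interpolation=2);b=cv2.resize(t[170:240,150:230],(400,350),interpolation=2)
b=b[:300]
c=cv2.resize(s[255:330,150:250],(400,300),interpolation=2);d=cv2.resize(s[140:200,290:370],(400,300),interpolation=2)
cv2.imwrite("pics/crops.png",np.clip(np.vstack([np.hstack([a,b]),np.hstack([c,d])])*1.5,0,255).astype('uint8'))
for cn in ["top","scene"]:
    c=capture(cn)
    for l in ["bin_up","bin_up_dip","bin_up_end","bin_up_rim","bin_low","bin_low_dip","bin_low_seat","staples","clip","coaster","jar","stapler","eraser","tape"]:
        z={"bin_up_dip":.13,"bin_up_end":0,"bin_up_rim":.07,"bin_low_dip":.038,"bin_low_seat":.052,"staples":.039}.get(l,0.01)
        for r in spot_in(cn,l)[:2]: print(cn,l,np.round(r["score"],2),np.round(r["xy"]),unproj(c,r["xy"],z)[:2].round(3))
E
```

```text
top bin_up 0.94 [337. 283.] [ 0.361 -0.169]
top bin_up 0.65 [377. 221.] [ 0.536 -0.291]
top bin_up_dip 0.85 [335. 285.] [ 0.353 -0.147]
top bin_up_dip 0.68 [357. 153.] [ 0.698 -0.217]
top bin_up_end 0.78 [334. 287.] [ 0.351 -0.162]
top bin_up_end 0.69 [357. 157.] [ 0.732 -0.243]
top bin_up_rim 0.78 [354. 154.] [ 0.716 -0.223]
top bin_up_rim 0.75 [336. 284.] [ 0.357 -0.159]
top bin_low 0.84 [184. 212.] [0.566 0.265]
top bin_low_dip 0.83 [182. 215.] [0.551 0.262]
top bin_low_dip 0.61 [378. 220.] [ 0.535 -0.286]
top bin_low_seat 0.7 [182. 214.] [0.55  0.261]
top clip 0.56 [277. 219.] [ 0.542 -0.003]
top clip 0.56 [299. 206.] [ 0.579 -0.068]
top coaster 0.73 [250. 173.] [0.68  0.074]
top stapler 0.77 [428. 174.] [ 0.675 -0.452]
top eraser 0.6 [255. 267.] [0.407 0.059]
top tape 0.69 [130. 188.] [0.636 0.427]
scene bin_up 0.77 [173. 216.] [ 0.311 -0.135]
scene bin_up 0.58 [187. 293.] [ 0.507 -0.275]
scene bin_up_dip 0.92 [172. 219.] [ 0.394 -0.181]
scene bin_up_dip 0.87 [185. 293.] [ 0.558 -0.298]
scene bin_up_end 0.85 [173. 217.] [ 0.306 -0.135]
scene bin_up_end 0.81 [264. 318.] [ 0.695 -0.202]
scene bin_up_rim 0.8 [187. 292.] [ 0.534 -0.283]
scene bin_up_rim 0.79 [263. 316.] [ 0.708 -0.216]
scene bin_low 0.58 [321. 172.] [0.546 0.255]
scene bin_low_dip 0.91 [326. 174.] [0.573 0.237]
scene bin_low_seat 0.87 [327. 173.] [0.579 0.231]
scene staples 0.61 [331. 166.] [0.569 0.269]
scene clip 0.72 [267. 226.] [0.541 0.003]
scene clip 0.67 [262. 249.] [ 0.573 -0.06 ]
scene coaster 0.71 [323. 232.] [0.673 0.082]
scene coaster 0.54 [187. 294.] [ 0.51  -0.275]
scene jar 0.67 [334. 262.] [0.744 0.025]
scene stapler 0.87 [181. 390.] [ 0.66  -0.447]
scene eraser 0.62 [246. 196.] [0.425 0.046]
scene tape 0.85 [371. 146.] [0.609 0.445]
```

View pics/crops.png

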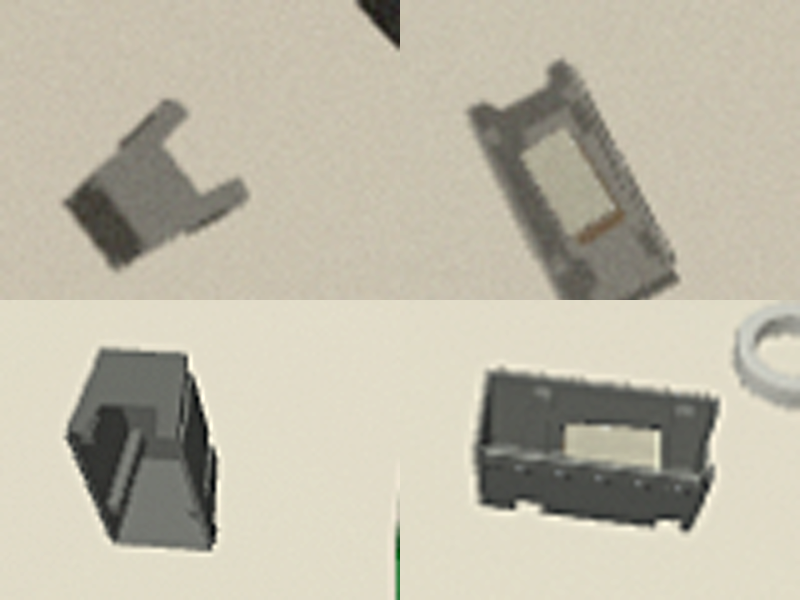

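```bash
cat > fit.py <<'E'
from h import *
from scipy.optimize import minimize
def binfaces():
    t=np.tan(np.radians(5.9)); 
    def ring(z): a=.063+z*t; b=.025+z*t; return np.array([[a,b,z],[a,-b,z],[-a,-b,z],[-a,b,z]])
    b=ring(0);r=ring(.058)
    F=[b,[b[1],b[2],r[2],r[1]],[b[0],b[3],r[3],r[0]],[b[2],b[3],r[3],r[2]]]
    # dipped end
    xd=.063+.038*t
    F.append([b[0],r[0],[r[0][0],.018,.058],[xd,.018,.038],[xd,-.018,.038],[r[0][0],-.018,.058],r[1],b[1]])
    for s in (1,-1): F.append([[.0625,s*.033,.046],[.0625,s*.033,.058],[-.0625,s*.033,.058],[-.0625,s*.033,.046]])
    return [np.array(f) for f in F]
BF=binfaces()
def clipfaces():
    F=[]
    for y in(.0205,-.0205): F.append([[-.012,y,0],[.012,y,0],[.012,y,.003],[-.012,y,.019]])
    F+= [[[-.012,-.0205,z],[-.012,.0205,z],[.012,.0205,w],[.012,-.0205,w]] for z,w in((0,0),(.019,.003))]
    F.append([[-.012,-.0205,0],[-.012,.0205,0],[-.012,.0205,.019],[-.012,-.0205,.019]])
    return [np.array(f) for f in F]
def upT(p): # standing: p= edge point xy, yaw of -u (fall direction)
    ph=np.radians(p[3] if len(p)>3 else 5.9); f=np.array([np.cos(p[2]),np.sin(p[2]),0]);z=np.array([0,0,1.])
    X=f*np.sin(ph)+z*np.cos(ph); Z=-f*np.cos(ph)+z*np.sin(ph); Y=np.cross(Z,X)
    T=np.eye(4);T[:3,:3]=np.c_[X,Y,Z];T[:3,3]=np.array([p[0],p[1],0])+.063*X; return T
def flatT(p):
    T=np.eye(4);c,s=np.cos(p[2]),np.sin(p[2]);T[:2,:2]=[[c,-s],[s,c]];T[:2,3]=p[:2];return T
def render(kdw,T,F,S=4):
    im=np.zeros((420*S,560*S),np.uint8)
    for f in F:
        q=proj(None,f@T[:3,:3].T+T[:3,3],kdw)
        cv2.fillPoly(im,[np.round((q+.5)*S*16-8).astype(int)],255,shift=4)
    return cv2.resize(im,(560,420),interpolation=cv2.INTER_AREA)/255.
def fit(views,Tf,F,p0,step,sig=1.0):
    S=[(k,cv2.GaussianBlur(m.astype(float),(0,0),sig)) for k,m in views]
    def cost(p): return sum(((cv2.GaussianBlur(render(k,Tf(p),F),(0,0),sig)-m)**2).sum() for k,m in S)
    best=None
    sim=np.array([p0]+[np.array(p0)+np.eye(len(p0))[i]*step[i] for i in range(len(p0))])
    r=minimize(cost,p0,method="Nelder-Mead",options=dict(initial_simplex=sim,maxiter=120,xatol=1e-4,fatol=.05))
    return r.x,r.fun
def mask(cn,label,near):
    best=None
    for r in cut_out(cn,label):
        d=np.hypot(*(np.array(r["xy"])-near))
        if d<25 and (best is None or d<best[0]): best=(d,r)
    return best[1]["pixels"].astype(bool) if best else None
E
python3 - <<'E'
from fit import *
V={}
C={n:cam(capture(n)) for n in("top","scene")}
for l,nt,ns in(("bin_up",(380,217),(187,292)),("bin_low",(184,210),(328,172)),("clip",(276,219),(267,226))):
    V[l]=[]
    for n,q in(("top",nt),("scene",ns)):
        m=mask(n,l,np.array(q)); print(l,n,None if m is None else m.sum())
        if m is not None: V[l].append((C[n],m))
np.save("pics/m.npy",np.array([[v[1] for v in V[l]] for l in V],dtype=object),allow_pickle=True)
for y in (2.1,2.6,3.0): print("up",fit(V["bin_up"],upT,BF,[.53,-.27,y],[.02,.02,.2]))
for v in V["bin_up"]: print("up1",fit([v],upT,BF,[.53,-.27,2.6],[.02,.02,.2]))
for y in (.6,.6+3.14): print("low",fit(V["bin_low"],flatT,BF,[.56,.25,y],[.02,.02,.2]))
for y in (3,1.57,0,-1.57): print("clip",fit(V["clip"],flatT,clipfaces(),[.54,0,y],[.01,.01,.2]))
E
```

```text
bin_up top 592
bin_up scene 1499
bin_low top 940
bin_low scene 1064
clip top 139
clip scene 147
up (array([ 0.51898444, -0.26334198,  2.20595865]), np.float64(11.133337146760459))
up (array([ 0.51928515, -0.26313955,  2.18594575]), np.float64(11.749204950905696))
up (array([ 0.50771477, -0.29072261,  3.33082636]), np.float64(442.98374853568515))
up1 (array([ 0.51910856, -0.26373079,  2.19018306]), np.float64(3.7294196149190073))
up1 (array([ 0.51983449, -0.26351364,  2.20874429]), np.float64(5.8165151109131115))
low (array([0.56691551, 0.25579151, 0.49886171]), np.float64(388.56554214461744))
low (array([0.56476819, 0.25468116, 3.6299202 ]), np.float64(401.5198823755398))
clip (array([5.39234255e-01, 2.29100472e-03, 3.23784186e+00]), np.float64(17.49644599501059))
clip (array([5.39030580e-01, 2.09183765e-03, 3.26501352e+00]), np.float64(17.19480784477146))
clip (array([0.54126368, 0.00250704, 0.06822435]), np.float64(8.835761334212888))
clip (array([ 5.38669437e-01,  2.90206818e-04, -1.38243755e+00]), np.float64(72.21400245728094))
```

```bash
python3 - <<'E'
from fit import *
V=[]
for n,q,sq in(("top",(184,210),(184,208)),("scene",(328,172),(331,166))):
    c=capture(n);k=cam(c)
    m=mask(n,"bin_low",np.array(q)); s=mask(n,"staples",np.array(sq))
    if s is not None: m|=s
    # white region inside: close holes
    cn,_=cv2.findContours(m.astype(np.uint8),cv2.RETR_EXTERNAL,2); f=np.zeros((420,560),np.uint8); cv2.drawContours(f,cn,-1,1,-1)
    print(n,m.sum(),f.sum()); V.append((k,f>0))
    for nm,im in (("red",None),("green",None)):
        I=c["image"].astype(int); M=(I[:,:,0]>2*I[:,:,1]) if nm=="red" else (I[:,:,1]>1.5*I[:,:,0])
        M=M.astype(np.uint8); nn,lab,st,ce=cv2.connectedComponentsWithStats(M)
        print(n,nm,[st[i].tolist() for i in range(1,nn) if st[i][4]>100 ])
        if n=="top":
            for i in range(1,nn):
                if st[i][4]>200 and 320<ce[i][0]<380: 
                    pts=np.argwhere(lab==i)[:,::-1]; h=cv2.convexHull(pts)[:,0]
                    print([unproj(c,p,0)[:2].round(3).tolist() for p in cv2.approxPolyDP(h,2,True)[:,0]])
for y in (.5,.5+3.14159):
    for v in (V,V[:1],V[1:]): print("low",fit(v,flatT,BF,[.566,.255,y],[.01,.01,.1]))
T=flatT([.566,.256,.499])
E
```

```text
top 1005 1235
top red [[528, 113, 32, 53, 503], [321, 272, 35, 26, 688], [0, 334, 14, 26, 113], [0, 357, 61, 63, 1197]]
[[0.375, -0.223], [0.325, -0.215], [0.323, -0.156], [0.337, -0.126], [0.384, -0.132], [0.392, -0.172]]
top green [[343, 135, 30, 42, 454]]
[[0.802, -0.245], [0.764, -0.291], [0.707, -0.267], [0.673, -0.229], [0.757, -0.203]]
scene 1077 1241
scene red [[84, 0, 36, 32, 694], [90, 24, 44, 33, 246], [94, 41, 39, 14, 164], [88, 55, 58, 53, 388], [108, 105, 63, 61, 1734], [151, 192, 43, 50, 1059]]
scene green [[255, 250, 16, 10, 136], [249, 295, 30, 47, 1190]]
low (array([0.56797016, 0.25555216, 0.49000555]), np.float64(45.205062993487466))
low (array([0.56807574, 0.25414322, 0.4900751 ]), np.float64(10.687619587813419))
low (array([0.56574269, 0.25742011, 0.5126913 ]), np.float64(13.835431988162824))
low (array([0.5657999 , 0.2542835 , 3.63470088]), np.float64(54.12803978590344))
low (array([0.56610323, 0.25295639, 3.63093281]), np.float64(15.286083036067565))
low (array([0.56419495, 0.25705811, 3.66220641]), np.float64(17.37716751200963))
```

```bash
cat >> h.py <<'E'
def togo(pos,yaw,quiet=False):
    "remaining shift (mm, tool axes after turn 0) and turn; yaw = tool x direction (mod pi)"
    s=get_state(); M=R.from_rotvec(s["tcp_rot"]).as_matrix(); p=s["eef_pos"]
    y0=np.arctan2(M[1,0],M[0,0]); dy=(yaw-y0+np.pi/2)%np.pi-np.pi/2
    d=M.T@(np.array(pos)-p)*1000
    print("t",round(s["time_s"],2),"pos",p.round(4),"yaw",round(y0,3),"tilt",M[:,2].round(3),"j",s["joint_pos"].round(2),"F",s["ft_force"].round(1),"g",round(s["grip_width"],3))
    print("shift now-axes mm",d.round(1),"turn",round(-dy,4))
    c,sn=np.cos(-dy),np.sin(-dy); 
    print("shift if turned first",np.round([c*d[0]+sn*d[1],-sn*d[0]+c*d[1],d[2]],1))
E
python3 -m jog '[-40.8,38.6,0,0,-40.8,38.6,0,0,-40.8,38.6,0,0,-40.8,38.6,0,0,-40.8,38.6,0,0,-40.8,38.6,0,0,-40.8,38.6,0,0,-40.8,38.6,0,0,-40.8,38.6,0,0,-40.8,38.6,0,0,-40.8,38.6,0,0,-40.8,38.6,0,0,-40.8,38.6,0,0,-40.8,38.6,0,0,-40.8,38.6,0,0,-40.8,38.6,0,0]'
python3 -m jog '[0,0,0,0.163,0,0,0,0.163,0,0,0,0.163,0,0,0,0,0,0,0,0]'
python3 - <<'E'
from fit import *
togo([.5426,-.2958,.1],.629)
c=capture("wrist");cv2.imwrite("pics/w1.png",c["image"][:,:,::-1]);
k=cam(c); I=c["image"][:,:,::-1].copy()
T=upT([.519,-.2634,2.2])
for f in BF:
    cv2.polylines(I,[proj(None,f@T[:3,:3].T+T[:3,3],k).round().astype(int)],True,(0,0,255),1)
cv2.imwrite("pics/w1o.png",I)
E
```

```text
time_s: 4.35
eef_pos: [0.5433, -0.2977, 0.2314]
tcp_rot: [2.664, 1.664, 0.001]
ft_force: [0.5, -0.1, 0.9]
grip_width: 1.001
time_s: 4.97
eef_pos: [0.5429, -0.2957, 0.2313]
tcp_rot: [2.987, 0.974, -0.0]
ft_force: [-0.2, 0.9, 0.7]
grip_width: 1.001
t 4.97 pos [ 0.5429 -0.2957  0.2313] yaw 0.63 tilt [ 0. -0. -1.] j [-0.62  0.04  1.63 -0.    1.48 -1.25] F [-0.2  0.9  0.7] g 1.001
shift now-axes mm [-3.000e-01 -1.000e-01  1.313e+02] turn 0.0013
shift if turned first [-3.000e-01 -1.000e-01  1.313e+02]
```

View pics/w1o.png

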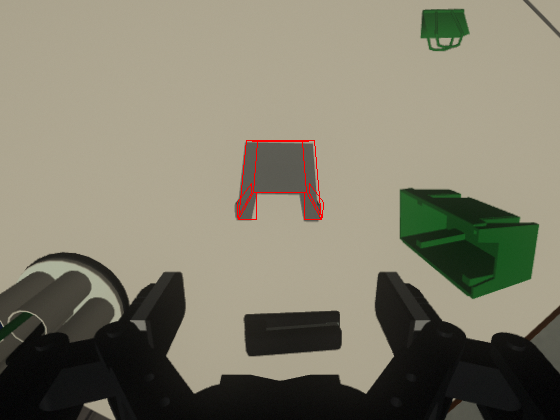

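```bash
python3 -m jog '[0,0,40,0,0,0,40,0,0,0,35,0,0,0,16,0,0,0,0,0]'
python3 -m jog '[0,0,0,0,0,0,0,0,0,0,0,0,0,0,0,0]' 0.7 40
python3 - <<'E'
from fit import *
togo([.5926,-.3458,.11],.629)
c=capture("wrist");cv2.imwrite("pics/w2.png",c["image"][:,:,::-1])
E
```

```text
time_s: 5.65
eef_pos: [0.5424, -0.2953, 0.0993]
tcp_rot: [-2.986, -0.971, 0.002]
ft_force: [-0.2, -0.5, 0.8]
grip_width: 1.001
time_s: 6.15
eef_pos: [0.5444, -0.297, 0.1029]
tcp_rot: [2.984, 0.969, 0.004]
ft_force: [-0.2, -2.3, 5.6]
grip_width: 0.763
t 6.15 pos [ 0.5444 -0.297   0.1029] yaw 0.628 tilt [ 0.004 -0.003 -1.   ] j [-0.62  0.15  1.73 -0.    1.26 -1.25] F [-0.2 -2.3  5.6] g 0.763
shift now-axes mm [10.4 67.9 -6.7] turn -0.001
shift if turned first [10.3 67.9 -6.7]
```

View pics/w2.png

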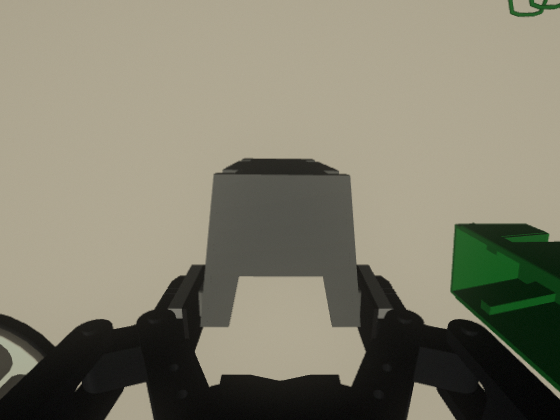

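```bash
python3 -m jog '[0,0,-10,0,0,0,-6,0,2,15,0,0,3,20,0,0,3,20,0,0,2,12,0,0,0,0,0,0]'
python3 - <<'E'
from fit import *
togo([.5926,-.3458,.1029],.629)
c=capture("scene");cv2.imwrite("pics/s2.png",cv2.resize(c["image"][230:350,130:300,::-1],(680,480)))
E
```

```text
time_s: 7.08
eef_pos: [0.5907, -0.3446, 0.1158]
tcp_rot: [-2.988, -0.97, 0.0]
ft_force: [-0.3, 0.3, -0.1]
grip_width: 0.766
t 7.08 pos [ 0.5907 -0.3446  0.1158] yaw 0.628 tilt [-0.  0. -1.] j [-0.64  0.28  1.56  0.    1.31 -1.26] F [-0.3  0.3 -0.1] g 0.766
shift now-axes mm [ 0.9  2.1 12.9] turn -0.0014
shift if turned first [ 0.9  2.1 12.9]
```

View pics/s2.png

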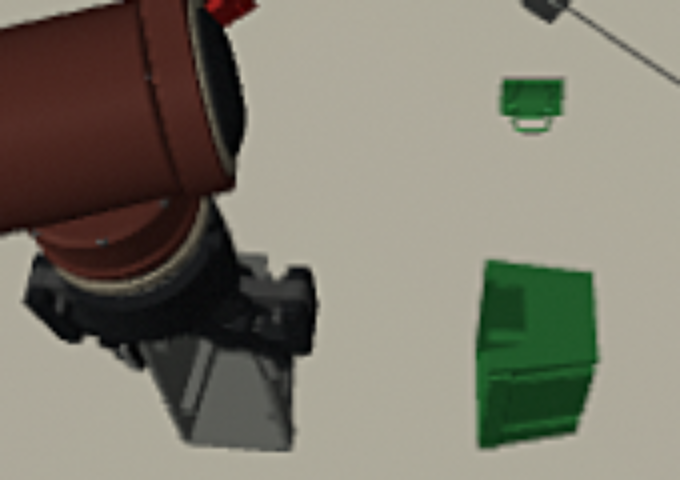

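```bash
python3 -m jog '[0,0,6,0,0,0,5,0,0,0,2,0,0,0,0,0]'
python3 -m jog '[0,0,0,0,0,0,0,0]' 0.86 20
python3 -m jog '[0,0,-10,0,0,0,-13,0,0,0,0,0]'
python3 - <<'E'
from fit import *
togo([.5907,-.3446,.122],.629)
c=capture("wrist");cv2.imwrite("pics/w3.png",c["image"][:,:,::-1])
E
```

```text
time_s: 7.62
eef_pos: [0.5903, -0.344, 0.1033]
tcp_rot: [2.988, 0.97, 0.0]
ft_force: [0.0, 0.1, -1.0]
grip_width: 0.761
time_s: 7.88
eef_pos: [0.5905, -0.3441, 0.1035]
tcp_rot: [2.988, 0.97, 0.0]
ft_force: [-0.7, -0.3, 0.0]
grip_width: 0.857
time_s: 8.25
eef_pos: [0.5916, -0.3449, 0.1291]
tcp_rot: [2.985, 0.969, 0.004]
ft_force: [0.7, 0.2, 0.2]
grip_width: 0.866
t 8.25 pos [ 0.5916 -0.3449  0.1291] yaw 0.628 tilt [ 0.004 -0.003 -1.   ] j [-0.64  0.26  1.55  0.    1.32 -1.26] F [0.7 0.2 0.2] g 0.866
shift now-axes mm [-0.5 -0.8  7.1] turn -0.001
shift if turned first [-0.5 -0.8  7.1]
```

View pics/w3.png

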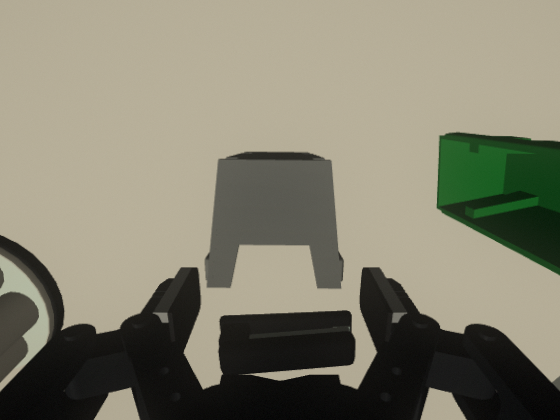

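```bash
python3 -m jog '[0,0,8,0,0,0,2.5,0,0,0,0,0]'
python3 -m jog '[0,0,0,0,0,0,0,0,0,0,0,0]' 0.72 20
python3 -m jog '[0,-4.5,-1.4,0,0,-4.6,-1.1,0,0,-5.6,-1.1,0,0,-5.7,-1.0,0,0,0,0,0]'
python3 - <<'E'
from fit import *
togo([.5907,-.3446,.122],.629)
c=capture("wrist");cv2.imwrite("pics/w4.png",c["image"][:,:,::-1])
c=capture("scene");cv2.imwrite("pics/s4.png",cv2.resize(c["image"][250:340,150:270,::-1],(720,540)))
E
```

```text
time_s: 8.68
eef_pos: [0.5898, -0.3437, 0.1145]
tcp_rot: [-2.986, -0.97, 0.002]
ft_force: [0.3, 1.2, -0.0]
grip_width: 0.863
time_s: 9.05
eef_pos: [0.5903, -0.344, 0.1157]
tcp_rot: [-2.988, -0.97, 0.0]
ft_force: [-0.7, -0.6, -0.6]
grip_width: 0.761
time_s: 9.68
eef_pos: [0.5782, -0.3272, 0.1206]
tcp_rot: [2.988, 0.971, 0.0]
ft_force: [0.3, -0.8, -1.1]
grip_width: 0.763
t 9.68 pos [ 0.5782 -0.3272  0.1206] yaw 0.628 tilt [ 0. -0. -1.] j [-0.63  0.23  1.61 -0.    1.3  -1.26] F [ 0.3 -0.8 -1.1] g 0.763
shift now-axes mm [-0.1 21.5 -1.4] turn -0.0007
shift if turned first [-0.1 21.5 -1.4]
```

View pics/w4.png

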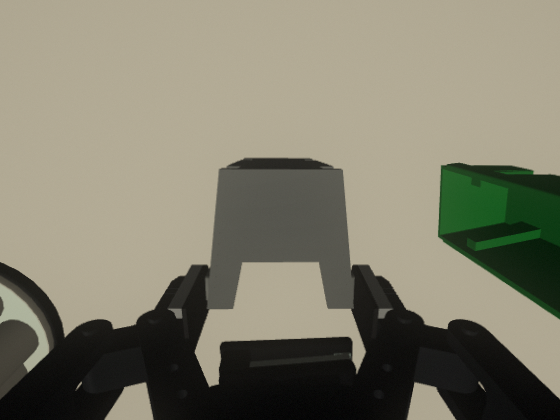

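View pics/s4.png

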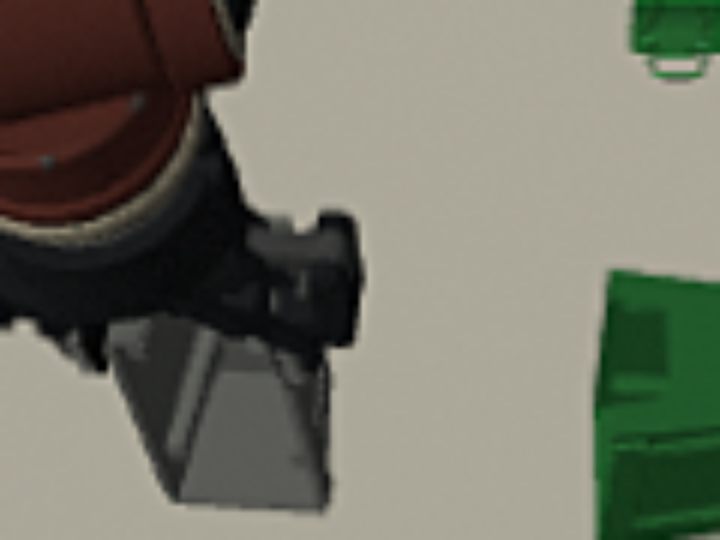

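```bash
python3 -m jog '[0,0,5,0,0,0,6,0,0,0,0,0]'
python3 -m jog '[0,-4.5,-1.4,0,0,-4.6,-1.1,0,0,-5.6,-1.1,0,0,-5.7,-1.0,0,0,0,0,0]'
python3 - <<'E'
from fit import *
togo([.5907,-.3446,.122],.629)
c=capture("wrist");cv2.imwrite("pics/w5.png",c["image"][:,:,::-1])
E
```

```text
time_s: 10.15
eef_pos: [0.5805, -0.3303, 0.1154]
tcp_rot: [2.981, 0.968, 0.005]
ft_force: [-3.6, 0.3, 17.1]
grip_width: 0.767
time_s: 10.78
eef_pos: [0.5689, -0.3142, 0.1188]
tcp_rot: [2.979, 0.967, 0.007]
ft_force: [-0.1, -3.4, 10.9]
grip_width: 0.765
t 10.78 pos [ 0.5689 -0.3142  0.1188] yaw 0.628 tilt [ 0.007 -0.008 -1.   ] j [-0.62  0.19  1.65 -0.    1.28 -1.25] F [-0.1 -3.4 10.9] g 0.765
shift now-axes mm [-0.2 37.5 -2.8] turn -0.0011
shift if turned first [-0.3 37.5 -2.8]
```

View pics/w5.png

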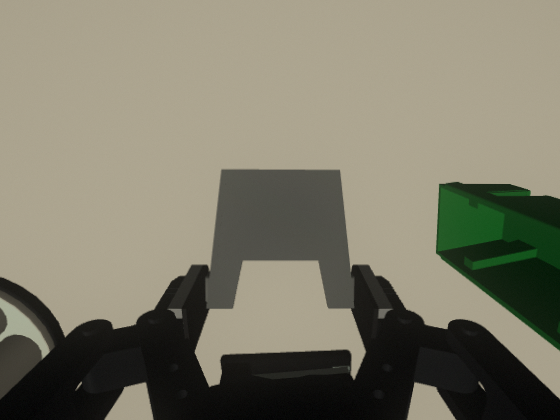

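```bash
cat > ph.py <<'E'
from fit import *
from scipy.optimize import least_squares
t=np.tan(np.radians(5.9))
def solve(uv,k,p0=(.55,-.29,2.2,15),lift=False):
    P=np.array([[.063,.025,0],[.063,-.025,0],[.069,.031,.058],[.069,-.031,.058],[.063+.038*t,.018,.038],[.063+.038*t,-.018,.038]])
    def res(p):
        T=upT(p[:4]); T[2,3]+= p[4] if lift else 0
        return (proj(None,P@T[:3,:3].T+T[:3,3],k)-uv).ravel()
    r=least_squares(res,list(p0)+([0] if lift else []),x_scale=[.01,.01,.1,5]+([.01] if lift else []))
    return r.x,np.abs(r.fun).max()
E
python3 - <<'E'
from ph import *
k=cam(capture("wrist"))
uv=np.array([[221,170],[340,170],[210,307],[350,307],[243,261],[318,261]],float)
# order y+: tool x = yaw .628; bin Y
for q in (uv,uv[[1,0,3,2,5,4]]):
    print(solve(q,k),solve(q,k,lift=True))
E
```

```text
(array([ 0.54412182, -0.28006652,  2.19599668,  4.11607099]), np.float64(4.837370897637214)) (array([ 5.49475008e-01, -2.87467451e-01,  2.19587499e+00,  7.84292974e+00,
       -3.14145417e-03]), np.float64(4.355586569219241))
(array([ 5.12502983e-01, -2.35561553e-01, -9.44950462e-01, -2.57559310e+02]), np.float64(52.044640351711905)) (array([  0.51461178,  -0.23915393,  -0.94571782, 160.34278113,
         0.24033402]), np.float64(4.3574833194442135))
```

```bash
python3 - <<'E'
from fit import *
c=capture("scene");k=cam(c)
I=cv2.resize(c["image"][250:340,150:270,::-1],(720,540),interpolation=cv2.INTER_CUBIC)
J=I.copy()
for e,ph,col in ((0.0407,5.9,(0,0,255)),(.0407-.0,15,(255,0,0))):
    f=np.array([np.cos(2.2),np.sin(2.2)]); G=np.array([.5689,-.3142]); phr=np.radians(ph)
    u=.052*np.cos(phr)-.121*np.sin(phr); ed=G+u*f
    T=upT([*ed,2.2,ph]); print(ed)
    for F in BF: cv2.polylines(J,[((proj(None,F@T[:3,:3].T+T[:3,3],k)-[150,250]+.5)*6).round().astype(int)],True,col,1)
cv2.imwrite("pics/s5.png",J)
E
```

```text
[ 0.54577976 -0.28243689]
[ 0.55777083 -0.29891049]
```

View pics/s5.png

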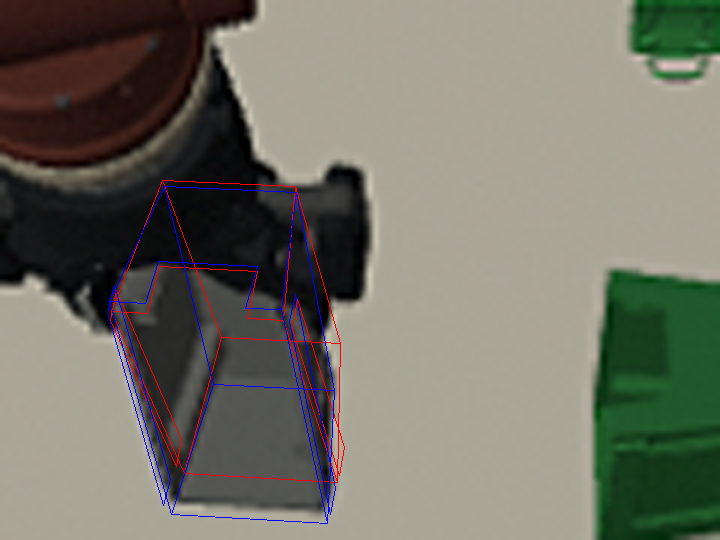

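```bash

python3 -m jog '[0,-5,-0.8,0,0,-5,-0.5,0,0,-5,-0.3,0,0,-5,-0.1,0,0,-5,0,0,0,-5,0,0,0,0,0,0]'
cat > ov.py <<'E'
from fit import *
import sys
togo([.5907,-.3446,.122],.629)
c=capture("scene");k=cam(c); s=get_state()
x0,y0=int(sys.argv[3]) if len(sys.argv)>3 else 150,int(sys.argv[4]) if len(sys.argv)>4 else 250
J=cv2.resize(c["image"][y0:y0+90,x0:x0+120,::-1],(720,540),interpolation=cv2.INTER_CUBIC)
for ph,col in ((float(sys.argv[2]),(0,0,255)),):
    f=np.array([np.cos(2.2),np.sin(2.2)]); G=s["eef_pos"][:2]; phr=np.radians(ph)
    u=.052*np.cos(phr)-.121*np.sin(phr); ed=G+u*f
    T=upT([*ed,2.2,ph]); print(ed, "h",.121*np.cos(phr)+.052*np.sin(phr))
    for F in BF: cv2.polylines(J,[((proj(None,F@T[:3,:3].T+T[:3,3],k)-[x0,y0]+.5)*6).round().astype(int)],True,col,1)
cv2.imwrite(sys.argv[1],J)
E
python3 ov.py pics/s6.png 23
```

```text
time_s: 11.8
eef_pos: [0.5506, -0.2888, 0.1193]
tcp_rot: [2.982, 0.968, 0.005]
ft_force: [-1.4, -1.7, 8.8]
grip_width: 0.76
t 11.8 pos [ 0.5506 -0.2888  0.1193] yaw 0.628 tilt [ 0.005 -0.005 -1.   ] j [-0.6   0.13  1.72 -0.    1.28 -1.23] F [-1.4 -1.7  8.8] g 0.76
shift now-axes mm [-0.3 68.7 -2.2] turn -0.0011
shift if turned first [-0.4 68.7 -2.2]
[ 0.55033081 -0.28841482] h 0.13169910594918752
```

View pics/s6.png

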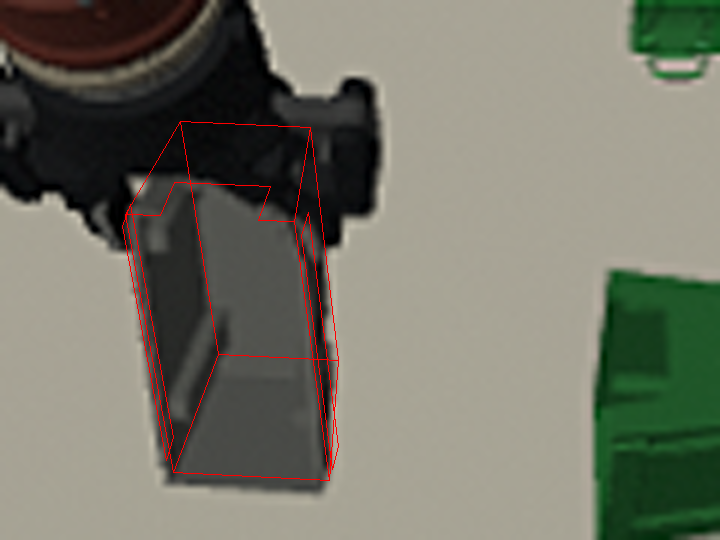

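```bash

python3 -m jog '[0,-5.7,0.3,0,0,-5.7,0.5,0,0,-5.7,0.8,0,0,-5.6,1.0,0,0,-5.6,1.3,0,0,-5.6,1.5,0,0,-5.4,1.7,0,0,-5.4,2,0,0,-5.3,2.2,0,0,-5.3,2.6,0,0,0,0,0]'
python3 ov.py pics/s7.png 48
```

```text
time_s: 13.22
eef_pos: [0.5158, -0.2414, 0.1015]
tcp_rot: [-2.987, -0.97, 0.001]
ft_force: [-0.6, 0.7, 5.3]
grip_width: 0.762
t 13.22 pos [ 0.5158 -0.2414  0.1015] yaw 0.628 tilt [-0.001  0.001 -1.   ] j [-0.57  0.04  1.85  0.    1.25 -1.2 ] F [-0.6  0.7  5.3] g 0.762
shift now-axes mm [-1.000e-01  1.275e+02 -2.070e+01] turn -0.0008
shift if turned first [ -0.2 127.5 -20.7]
[ 0.54839386 -0.28617451] h 0.11960833429424633
```

View pics/s7.png

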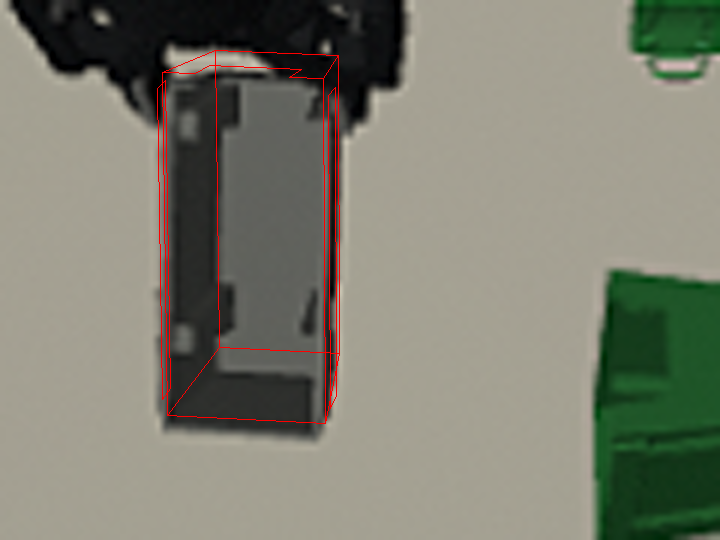

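```bash

python3 -m jog '[0,-4.9,2.7,0,0,-4.9,2.9,0,0,-4.9,3.1,0,0,-4.8,3.3,0,0,-4.3,3.5,0,0,-4.3,3.7,0,0,-4.3,3.9,0,0,-4.2,4.1,0,0,-2.9,3.6,0,0,-2.9,3.6,0,0,-2.9,3.6,0,0,-2.8,3.6,0,0,-2.8,3.6,0,0,0,0,0]'
python3 ov.py pics/s8.png 80
```

```text
time_s: 15.02
eef_pos: [0.4862, -0.2007, 0.0562]
tcp_rot: [-2.988, -0.971, 0.0]
ft_force: [0.6, -0.1, 1.3]
grip_width: 0.765
t 15.03 pos [ 0.4862 -0.2007  0.0562] yaw 0.628 tilt [-0.  0. -1.] j [-0.53 -0.    1.98 -0.    1.17 -1.16] F [ 0.6 -0.1  1.3] g 0.765
shift now-axes mm [ -0.  177.9 -65.9] turn -0.0008
shift if turned first [ -0.2 177.9 -65.9]
[ 0.55110138 -0.28986545] h 0.0722214326543334
```

View pics/s8.png

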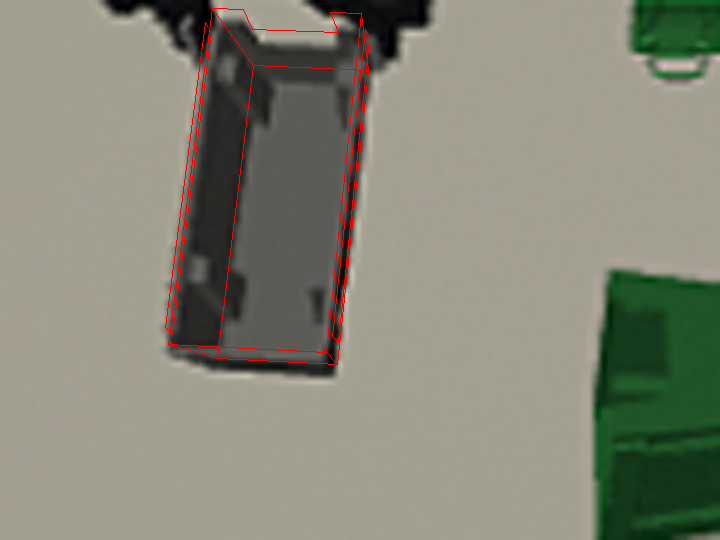

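```bash

python3 -m jog '[0,-2.4,3.8,0,0,-2.3,3.9,0,0,-2.2,4,0,0,-2,4,0,0,-1.8,3.5,0,0,0,0,0]'
python3 -m jog '[0,0,2,0,0,0,2,0,0,0,0,0]'
python3 ov.py pics/s9.png 90
```

```text
time_s: 15.82
eef_pos: [0.4804, -0.1927, 0.0384]
tcp_rot: [2.987, 0.97, -0.0]
ft_force: [-2.7, -0.2, 6.6]
grip_width: 0.766
time_s: 16.2
eef_pos: [0.4806, -0.1928, 0.0377]
tcp_rot: [-2.988, -0.971, 0.003]
ft_force: [-13.7, 5.5, 27.8]
grip_width: 0.76
t 16.2 pos [ 0.4806 -0.1928  0.0377] yaw 0.629 tilt [-0.002 -0.    -1.   ] j [-0.52  0.01  2.01 -0.    1.13 -1.15] F [-13.7   5.5  27.8] g 0.76
shift now-axes mm [ -0.3 187.4 -84.4] turn -0.0004
shift if turned first [ -0.4 187.4 -84.4]
[ 0.55179988 -0.29069901] h 0.052000000000000005
```

View pics/s9.png

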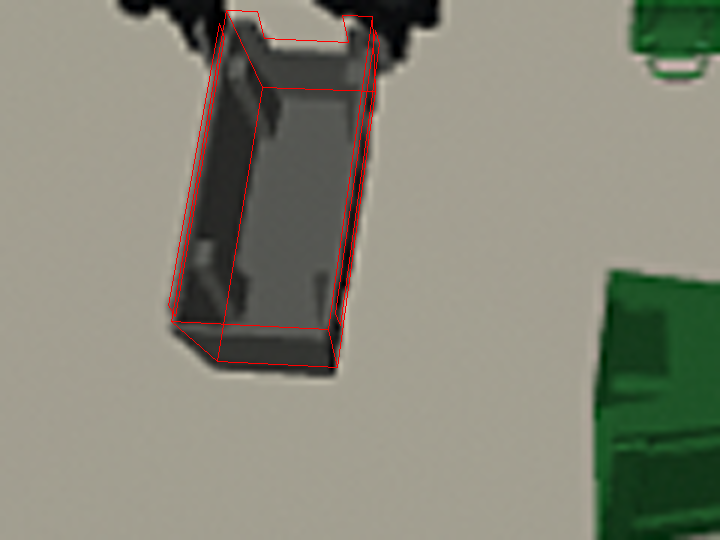

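```bash

python3 -m jog '[0,0,-4,0,0,0,0,0,0,0,0,0]'
python3 -m jog '[0,0,0,0,0,0,0,0,0,0,0,0]' 1 20
python3 -m jog '[0,0,-20,0,0,0,-45,0,0,0,-45,0,0,0,-40,0,0,0,0,0]'
python3 - <<'E'
from fit import *
togo([.535,.002,.19],1.64)
c=capture("wrist");cv2.imwrite("pics/w10.png",c["image"][:,:,::-1])
E
```

```text
time_s: 16.62
eef_pos: [0.4804, -0.1922, 0.0379]
tcp_rot: [2.988, 0.97, 0.0]
ft_force: [-1.6, 1.3, 6.0]
grip_width: 0.764
time_s: 17.0
eef_pos: [0.4796, -0.1919, 0.0367]
tcp_rot: [-2.987, -0.97, 0.001]
ft_force: [-0.9, -0.3, 0.0]
grip_width: 1.001
time_s: 17.62
eef_pos: [0.4822, -0.1934, 0.1918]
tcp_rot: [2.982, 0.969, 0.008]
ft_force: [0.7, 0.1, -1.5]
grip_width: 1.0
t 17.62 pos [ 0.4822 -0.1934  0.1918] yaw 0.628 tilt [ 0.007 -0.004 -1.   ] j [-0.52 -0.18  1.9   0.    1.41 -1.15] F [ 0.7  0.1 -1.5] g 1.0
shift now-axes mm [ 157.5 -127.1    1.4] turn -1.0119
shift if turned first [191.3  66.2   1.4]
```

View pics/w10.png

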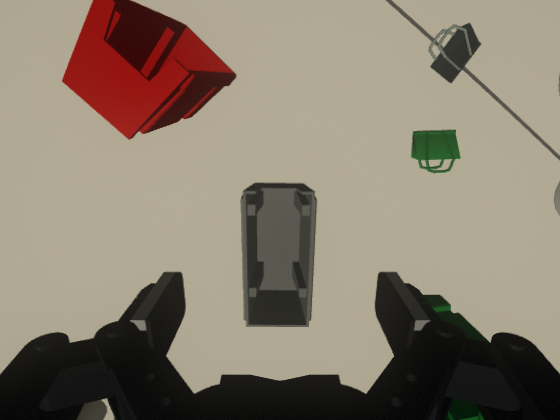

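```bash

python3 -m jog '[39.4,-31.8,0,0,39.4,-31.8,0,0,39.4,-31.8,0,0,39.4,-31.8,0,0,0,0,0,-0.169,0,0,0,-0.169,0,0,0,-0.169,0,0,0,-0.169,0,0,0,-0.168,0,0,0,-0.168,0,0,0,0]'
python3 - <<'E'
from fit import *
togo([.535,.002,.19],1.64)
c=capture("wrist");k=cam(c); I=c["image"][:,:,::-1].copy()
m=mask("wrist","clip",np.array(proj(None,[[.541,.0025,.01]],k)[0]))
print(None if m is None else m.sum(), proj(None,[[.541,.0025,.01]],k)[0])
if m is not None:
    print(fit([(k,m)],flatT,clipfaces(),[.541,.0025,.068],[.006,.006,.1]))
T=flatT([.541,.0025,.068])
for F in clipfaces(): cv2.polylines(I,[proj(None,F@T[:3,:3].T+T[:3,3],k).round().astype(int)],True,(0,0,255),1)
cv2.imwrite("pics/w11.png",I)
# bin_up flat
V=[]
for n in("top","scene"):
    kk=cam(capture(n)); q=proj(None,[[.514,-.24,.03]],kk)[0]; mm=mask(n,"bin_up",q); print(n,q,None if mm is None else mm.sum())
    if mm is not None: V.append((kk,mm))
for v in [V]+[[a] for a in V]: print("up",fit(v,flatT,BF,[.514,-.24,2.2],[.01,.01,.1]))
E
```

```text
time_s: 19.05
eef_pos: [0.5317, 0.0035, 0.1851]
tcp_rot: [-2.143, -2.293, 0.003]
ft_force: [-0.6, -0.1, 0.4]
grip_width: 0.999
t 19.05 pos [0.5317 0.0035 0.1851] yaw 1.638 tilt [-0.004  0.001 -1.   ] j [-0.13 -0.14  1.87  0.    1.41 -1.77] F [-0.6 -0.1  0.4] g 0.999
shift now-axes mm [-1.7  3.2 -5. ] turn -0.002
shift if turned first [-1.7  3.2 -5. ]
1294 [278.97050387 198.48442087]
(array([0.54137692, 0.00129479, 0.05249051]), np.float64(203.62307813893892))
top [361.11640127 227.44216238] 1188
scene [196.95040918 281.45526642] 1589
up (array([ 0.51818798, -0.2437966 ,  2.19172405]), np.float64(20.4832747250974))
up (array([ 0.51788476, -0.24483258,  2.19601844]), np.float64(6.052702142356498))
up (array([ 0.51774773, -0.24262672,  2.18354333]), np.float64(9.868701595445224))
```

View pics/w11.png

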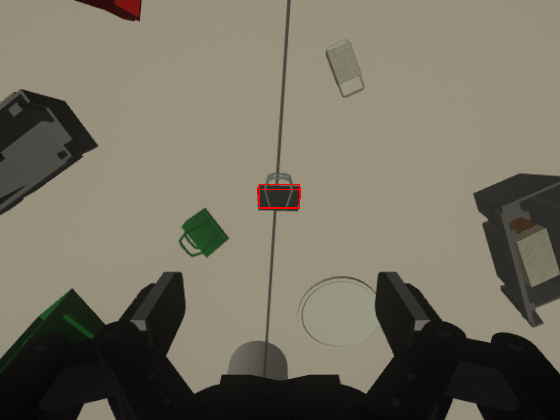

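```bash

python3 -m jog '[0,0,0,0,0,0,0,0]' 0.75 30
python3 - <<'E'
from fit import *
togo([.5353,.0012,.005],1.63)
E
```

```text
time_s: 19.6
eef_pos: [0.5329, 0.0033, 0.1875]
tcp_rot: [2.143, 2.297, 0.0]
ft_force: [-0.1, 0.2, -1.0]
grip_width: 0.75
t 19.6 pos [0.5329 0.0033 0.1875] yaw 1.64 tilt [ 0. -0. -1.] j [-0.13 -0.14  1.87 -0.    1.41 -1.77] F [-0.1  0.2 -1. ] g 0.75
shift now-axes mm [ -2.3   2.2 182.5] turn 0.0098
shift if turned first [ -2.3   2.3 182.5]
```

```bash

python3 -m jog '[-2.3,2.2,45,0.01,0,0,50,0,0,0,40,0,0,0,25,0,0,0,10,0,0,0,0,0]'
python3 - <<'E'
from fit import *
togo([.5353,.0012,.005],1.63)
c=capture("wrist");cv2.imwrite("pics/w12.png",c["image"][:,:,::-1])
E
```

```text
time_s: 20.35
eef_pos: [0.5352, 0.0012, 0.0174]
tcp_rot: [-2.155, -2.286, 0.001]
ft_force: [-0.1, 0.1, -0.0]
grip_width: 0.749
t 20.35 pos [0.5352 0.0012 0.0174] yaw 1.63 tilt [-0.001  0.    -1.   ] j [-0.14  0.08  1.97 -0.    1.09 -1.77] F [-0.1  0.1 -0. ] g 0.749
shift now-axes mm [ 0.   0.1 12.4] turn -0.0001
shift if turned first [ 0.   0.1 12.4]
```

View pics/w12.png

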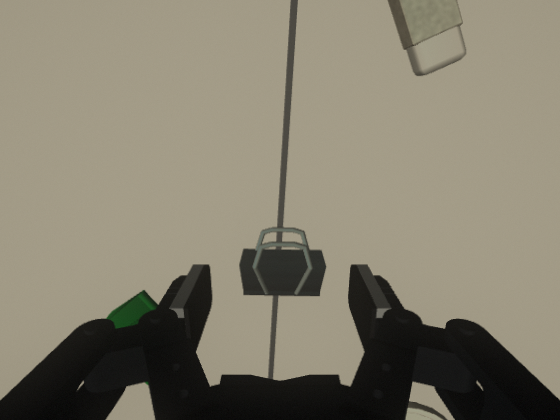

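```bash

python3 -m jog '[0,0,7,0,0,0,5,0,0,0,0,0]'
python3 -m jog '[0,0,0,0,0,0,0,0,0,0,0,0,0,0,0,0]' 0.3 40
python3 -m jog '[0,0,-10,0,0,0,-30,0,0,0,-50,0,0,0,-50,0,0,0,0,0]'
python3 - <<'E'
from fit import *
togo([.5171,-.2428,.13],2.19)
c=capture("wrist");cv2.imwrite("pics/w13.png",c["image"][:,:,::-1])
E
```

```text
time_s: 20.78
eef_pos: [0.5349, 0.0012, 0.0051]
tcp_rot: [-2.154, -2.286, 0.001]
ft_force: [-0.6, 0.5, 0.3]
grip_width: 0.75
time_s: 21.28
eef_pos: [0.5357, 0.0011, 0.0059]
tcp_rot: [2.154, 2.286, 0.001]
ft_force: [-0.2, -0.3, 2.4]
grip_width: 0.461
time_s: 21.9
eef_pos: [0.5385, 0.0008, 0.1515]
tcp_rot: [2.149, 2.28, 0.009]
ft_force: [-0.3, 0.1, -0.7]
grip_width: 0.461
t 21.9 pos [0.5385 0.0008 0.1515] yaw 1.63 tilt [ 0.01  -0.001 -1.   ] j [-0.14 -0.1   1.9  -0.    1.33 -1.77] F [-0.3  0.1 -0.7] g 0.461
shift now-axes mm [-241.8  -36.    21.6] turn -0.5599
shift if turned first [-185.8 -159.    21.6]
```

View pics/w13.png

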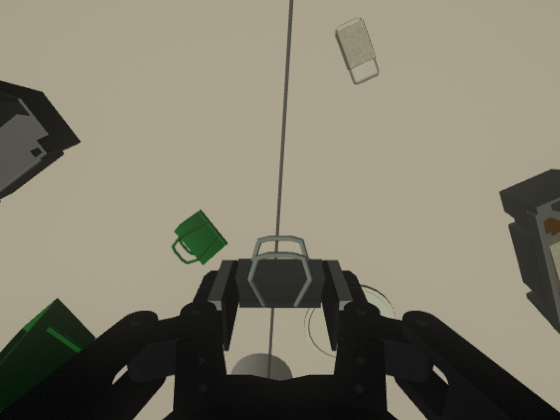

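```bash

python3 -m jog '[-47.9,-7.1,0,0,-47.9,-7.1,0,0,-47.9,-7.1,0,0,-47.9,-7.1,0,0,-47.9,-7.1,0,0,0,0,0,-0.187,0,0,0,-0.187,0,0,0,-0.186,0,0,0,0,0,0,0,0]'
python3 - <<'E'
from fit import *
togo([.515,-.240,.014],2.19)
c=capture("wrist");cv2.imwrite("pics/w14.png",c["image"][:,:,::-1])
E
```

```text
time_s: 23.2
eef_pos: [0.5134, -0.2396, 0.1443]
tcp_rot: [-1.442, -2.789, -0.0]
ft_force: [-0.7, -0.3, -0.4]
grip_width: 0.466
t 23.2 pos [ 0.5134 -0.2396  0.1443] yaw 2.188 tilt [-0.002  0.001 -1.   ] j [-0.57 -0.01  1.83 -0.    1.33 -2.76] F [-0.7 -0.3 -0.4] g 0.466
shift now-axes mm [ -1.6   1.2 130.3] turn -0.0025
shift if turned first [ -1.6   1.2 130.3]
```

View pics/w14.png

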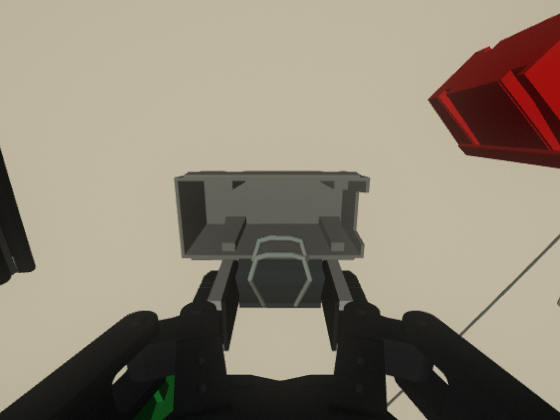

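```bash

python3 -m jog '[-1.6,1.2,35,0,0,0,35,0,0,0,25,0,0,0,15,0,0,0,10,0,0,0,6,0,0,0,0,0]'
python3 - <<'E'
from fit import *
togo([.515,-.240,.012],2.19)
E
python3 -m jog '[0,0,2,0,0,0,1,0,0,0,0,0]'
```

```text
time_s: 24.12
eef_pos: [0.5161, -0.2407, 0.0197]
tcp_rot: [1.439, 2.792, -0.0]
ft_force: [-0.1, 0.2, 0.6]
grip_width: 0.464
t 24.12 pos [ 0.5161 -0.2407  0.0197] yaw 2.19 tilt [ 0. -0. -1.] j [-0.57  0.15  1.89  0.    1.1  -2.76] F [-0.1  0.2  0.6] g 0.464
shift now-axes mm [ 1.2 -0.5  7.7] turn -0.0001
shift if turned first [ 1.2 -0.5  7.7]
time_s: 24.5
eef_pos: [0.516, -0.2407, 0.0166]
tcp_rot: [1.439, 2.792, -0.0]
ft_force: [-0.2, -0.1, -1.2]
grip_width: 0.462
```

```bash

python3 -m jog '[0,0,3,0,0,0,2.5,0,0,0,0,0]'
python3 -m jog '[0,0,1.5,0,0,0,0,0]'
python3 -m jog '[0,0,0,0,0,0,0,0,0,0,0,0]' 0.6 40
python3 -m jog '[0,0,-15,0,0,0,-30,0,0,0,-50,0,0,0,-50,0,0,0,0,0]'
python3 - <<'E'
from fit import *
togo([.518,-.2438,.036],.621)
c=capture("wrist");cv2.imwrite("pics/w15.png",c["image"][:,:,::-1])
E
```

```text
time_s: 24.88
eef_pos: [0.5156, -0.2404, 0.0105]
tcp_rot: [-1.439, -2.792, -0.0]
ft_force: [-1.1, -0.2, -0.9]
grip_width: 0.464
time_s: 25.12
eef_pos: [0.5158, -0.2406, 0.0093]
tcp_rot: [-1.439, -2.792, -0.0]
ft_force: [0.9, 1.3, 0.2]
grip_width: 0.461
time_s: 25.5
eef_pos: [0.5159, -0.2407, 0.0095]
tcp_rot: [1.439, 2.792, -0.0]
ft_force: [0.4, -0.4, -0.1]
grip_width: 0.6
time_s: 26.12
eef_pos: [0.5191, -0.2426, 0.1619]
tcp_rot: [1.433, 2.782, -0.002]
ft_force: [0.1, -0.0, -0.5]
grip_width: 0.603
t 26.12 pos [ 0.5191 -0.2426  0.1619] yaw 2.19 tilt [ 0.01  -0.007 -1.   ] j [-0.57 -0.03  1.81 -0.    1.34 -2.76] F [ 0.1 -0.  -0.5] g 0.603
shift now-axes mm [  1.1  -2.2 125.9] turn 1.5691
shift if turned first [ -2.2  -1.1 125.9]
```

View pics/w15.png

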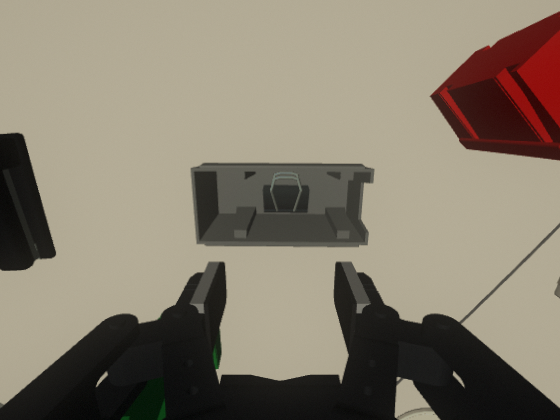

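```bash

python3 -m jog '[0,0,0,0.187,0,0,0,0.187,0,0,0,0.187,0,0,0,0.187,0,0,0,0.187,0,0,0,0.187,0,0,0,0.187,0,0,0,0.187,0,0,0,0.073,0,0,0,0,0,0,0,0]' 1 40
python3 - <<'E'
from fit import *
togo([.5165,-.2415,.036],.621)
c=capture("wrist");k=cam(c); I=c["image"][:,:,::-1].copy()
V=[]
for n in("top","scene"):
    kk=cam(capture(n)); q=proj(None,[[.514,-.24,.03]],kk)[0]; mm=mask(n,"bin_up",q); print(n,q,None if mm is None else mm.sum())
T=flatT([.518,-.2438,2.192])
for F in BF: cv2.polylines(I,[proj(None,F@T[:3,:3].T+T[:3,3],k).round().astype(int)],True,(0,0,255),1)
cv2.imwrite("pics/w16.png",I)
E
```

```text
time_s: 27.55
eef_pos: [0.5154, -0.2403, 0.1536]
tcp_rot: [-2.99, -0.961, 0.001]
ft_force: [-0.4, -0.7, 0.4]
grip_width: 1.002
t 27.55 pos [ 0.5154 -0.2403  0.1536] yaw 0.622 tilt [-0.001  0.001 -1.   ] j [-0.57 -0.02  1.82 -0.    1.34 -1.19] F [-0.4 -0.7  0.4] g 1.002
shift now-axes mm [  0.3   1.8 117.6] turn 0.0011
shift if turned first [  0.3   1.8 117.6]
top [361.11640127 227.44216238] None
scene [196.95040918 281.45526642] 1334
```

View pics/w16.png

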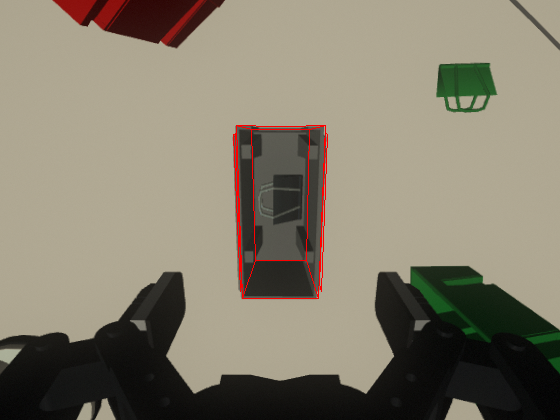

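```bash

python3 -m jog '[0.3,1.8,35,0,0,0,35,0,0,0,30,0,0,0,15,0,0,0,2,0,0,0,0,0]'
python3 -m jog '[0,0,0,0,0,0,0,0,0,0,0,0,0,0,0,0]' 0.7 50
python3 -m jog '[0,0,-8,0,0,0,-15,0,0,0,-30,0,0,0,-40,0,0,0,-40,0,0,0,0,0,0,0,0,0]'
python3 - <<'E'
from fit import *
togo([.567,.2556,.16],2.06)
c=capture("wrist");cv2.imwrite("pics/w17.png",c["image"][:,:,::-1])
E
```

```text
time_s: 28.55
eef_pos: [0.518, -0.2424, 0.0387]
tcp_rot: [2.99, 0.96, 0.002]
ft_force: [0.5, 0.5, -0.0]
grip_width: 1.002
time_s: 29.05
eef_pos: [0.5184, -0.2427, 0.0394]
tcp_rot: [2.989, 0.959, 0.003]
ft_force: [-0.4, 0.1, 6.1]
grip_width: 0.756
time_s: 29.92
eef_pos: [0.5166, -0.2416, 0.1697]
tcp_rot: [-2.991, -0.96, 0.001]
ft_force: [-0.3, 0.7, -1.3]
grip_width: 0.757
t 29.93 pos [ 0.5166 -0.2416  0.1697] yaw 0.621 tilt [-0.001  0.001 -1.   ] j [-0.57 -0.03  1.8  -0.    1.37 -1.19] F [-0.3  0.7 -1.3] g 0.757
shift now-axes mm [ 330.3 -375.    10. ] turn -1.439
shift if turned first [415.2 278.1  10. ]
```

View pics/w17.png

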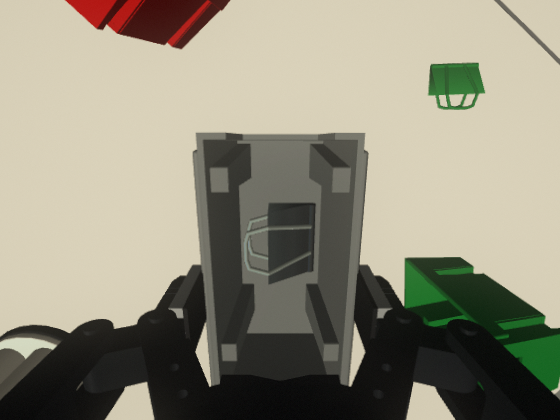

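```bash

python3 -m jog '[20,-14,0,0,38,-26,0,0,38,-26,0,0,38,-26,0,0,38,-26,0,0,38,-26,0,0,38,-26,0,0,38,-26,0,0,30,-20,0,0,14,-9,0,0,0,0,0,0,0,0,0,0,0,0,0,0]'
python3 - <<'E'
from fit import *
togo([.567,.2556,.16],2.06)
c=capture("wrist");k=cam(c); I=c["image"][:,:,::-1].copy()
cv2.imwrite("pics/w18r.png",I)
T=flatT([.567,.2556,.495])
for F in BF: cv2.polylines(I,[proj(None,F@T[:3,:3].T+T[:3,3],k).round().astype(int)],True,(0,0,255),1)
cv2.imwrite("pics/w18.png",I)
E
```

```text
time_s: 31.6
eef_pos: [0.6544, 0.1318, 0.1704]
tcp_rot: [2.992, 0.958, -0.001]
ft_force: [0.6, -0.2, -0.5]
grip_width: 0.754
t 31.6 pos [0.6544 0.1318 0.1704] yaw 0.619 tilt [-0. -0. -1.] j [ 0.09  0.19  1.56 -0.    1.39 -0.53] F [ 0.6 -0.2 -0.5] g 0.754
shift now-axes mm [   0.7 -151.5   10.4] turn -1.4405
shift if turned first [150.3 -19.   10.4]
```

View pics/w18.png

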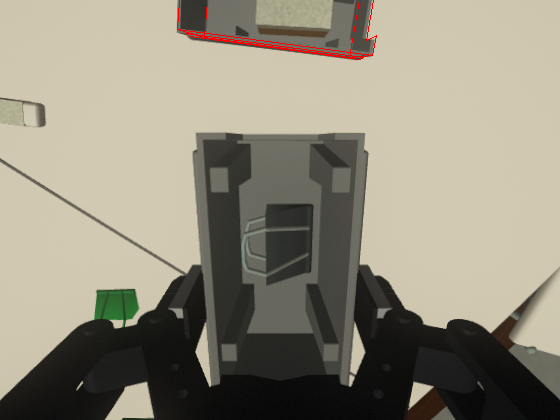

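```bash

python3 -m jog '[0,20,0,0,0,30,0,0,0,10,0,0,0,0,0,0,0,0,0,0]'
python3 - <<'E'
from fit import *
togo([.567,.2556,.16],2.06)
s=get_state()
c=capture("wrist");k=cam(c); I=c["image"][:,:,::-1].copy()
cv2.imwrite("pics/w19r.png",I)
q=proj(None,[[.567,.2556,.03]],k)[0]; m=mask("wrist","bin_low",q); sm=mask("wrist","staples",q); print(q,None if m is None else m.sum(),None if sm is None else sm.sum())
p=[.567,.2556,.495]
if m is not None:
    if sm is not None: m|=sm
    cn,_=cv2.findContours(m.astype(np.uint8),cv2.RETR_EXTERNAL,2); f=np.zeros((420,560),np.uint8); cv2.drawContours(f,cn,-1,1,-1)
    f=cv2.morphologyEx(f,cv2.MORPH_CLOSE,np.ones((9,9),np.uint8))
    p,e=fit([(k,f>0)],flatT,BF,p,[.005,.005,.05]); print("low",p,e)
T=flatT(p)
for F in BF: cv2.polylines(I,[proj(None,F@T[:3,:3].T+T[:3,3],k).round().astype(int)],True,(0,0,255),1)
# held bin: bottom height guess .1697-.0394+.0; origin guess
M=R.from_rotvec(s["tcp_rot"]).as_matrix(); y=np.arctan2(M[1,0],M[0,0])
T=flatT([*s["eef_pos"][:2],y+np.pi/2]); T[:3,3]+=-.0015*np.array([np.cos(y+np.pi/2),np.sin(y+np.pi/2),0]); T[2,3]=s["eef_pos"][2]-.0385
for F in BF: cv2.polylines(I,[proj(None,F@T[:3,:3].T+T[:3,3],k).round().astype(int)],True,(255,0,0),1)
cv2.imwrite("pics/w19.png",I)
cv2.imwrite("pics/w19z.png",cv2.resize(I[90:330,170:390],(733,800))[:600])
E
```

```text
time_s: 32.28
eef_pos: [0.6894, 0.0845, 0.1702]
tcp_rot: [-2.991, -0.96, 0.001]
ft_force: [0.9, 0.3, -0.9]
grip_width: 0.758
t 32.27 pos [0.6894 0.0845 0.1702] yaw 0.621 tilt [-0.001  0.    -1.   ] j [ 0.01  0.25  1.49  0.    1.4  -0.61] F [ 0.9  0.3 -0.9] g 0.758
shift now-axes mm [ 1.000e-01 -2.104e+02  1.030e+01] turn -1.439
shift if turned first [208.6 -27.6  10.3]
[280.07638816 -86.66640862] None None
```

View pics/w19.png

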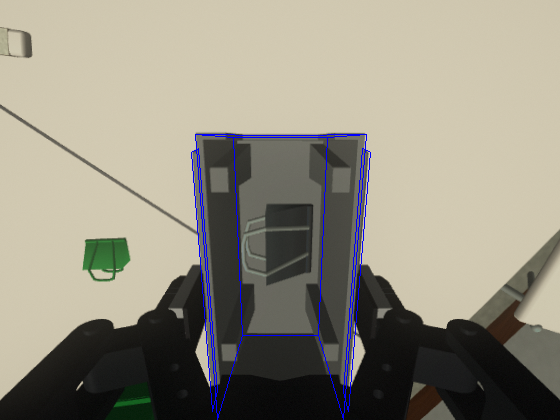

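View pics/w19z.png

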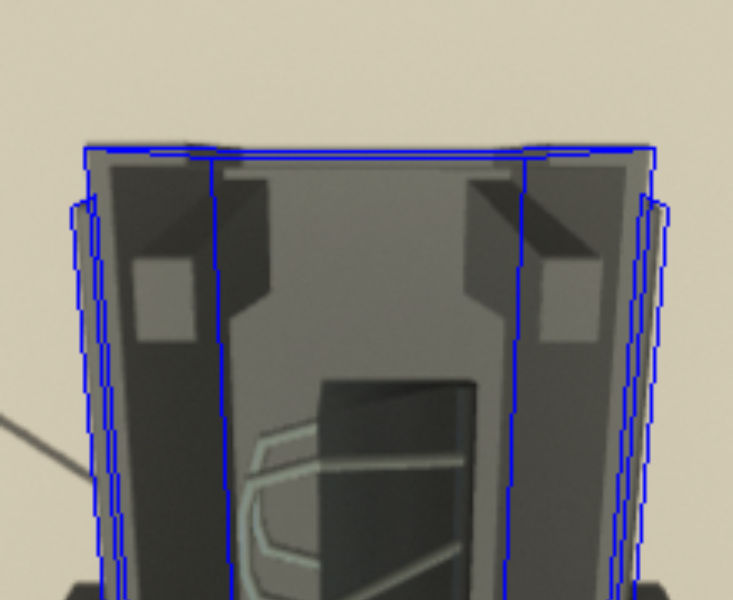

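```bash

python3 -m jog '[0,-20,0,0,0,-35,0,0,0,-35,0,0,0,-15,0,0,0,0,0,0,0,0,0,0]'
python3 - <<'E'
from fit import *
togo([.567,.2556,.16],2.06)
s=get_state()
c=capture("wrist");k=cam(c); I=c["image"][:,:,::-1].copy()
cv2.imwrite("pics/w20r.png",I)
q=proj(None,[[.567,.2556,.03]],k)[0]; m=mask("wrist","bin_low",q); sm=mask("wrist","staples",q); print(q,None if m is None else m.sum(),None if sm is None else sm.sum())
p=[.567,.2556,.495]
if m is not None:
    if sm is not None: m|=sm
    cn,_=cv2.findContours(m.astype(np.uint8),cv2.RETR_EXTERNAL,2); f=np.zeros((420,560),np.uint8); cv2.drawContours(f,cn,-1,1,-1)
    f=cv2.morphologyEx(f,cv2.MORPH_CLOSE,np.ones((9,9),np.uint8))
    p,e=fit([(k,f>0)],flatT,BF,p,[.005,.005,.05]); print("low",p,e)
T=flatT(p)
for F in BF: cv2.polylines(I,[proj(None,F@T[:3,:3].T+T[:3,3],k).round().astype(int)],True,(0,0,255),1)
cv2.imwrite("pics/w20.png",I)
cv2.imwrite("pics/w20z.png",cv2.resize(I[0:140,160:400],(800,467),interpolation=cv2.INTER_CUBIC))
E
```

```text
time_s: 33.17
eef_pos: [0.6289, 0.1692, 0.1706]
tcp_rot: [2.991, 0.959, 0.001]
ft_force: [0.5, -0.7, -1.2]
grip_width: 0.753
t 33.17 pos [0.6289 0.1692 0.1706] yaw 0.621 tilt [ 0.001 -0.    -1.   ] j [ 0.15  0.16  1.61 -0.    1.38 -0.47] F [ 0.5 -0.7 -1.2] g 0.753
shift now-axes mm [-1.000e-01 -1.063e+02  1.050e+01] turn -1.4394
shift if turned first [105.4 -14.   10.5]
[279.83134966  67.50857776] None 3204
```

View pics/w20z.png

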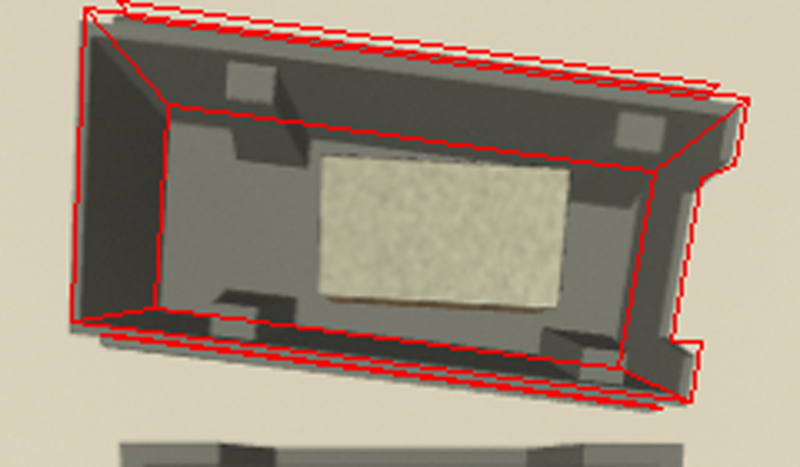

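```bash
python3 - <<'E'
from fit import *
c=capture("wrist");k=cam(c); I=c["image"][:,:,::-1].copy()
g=cv2.cvtColor(I,cv2.COLOR_BGR2GRAY); print(g[5,200],g[60,170], g[30,200])
m=(g<155).astype(np.uint8); m[130:]=0; m[:,:175]=0; m[:,385:]=0
cn,_=cv2.findContours(m,cv2.RETR_EXTERNAL,2); cn=max(cn,key=cv2.contourArea); f=np.zeros((420,560),np.uint8); cv2.drawContours(f,[cn],-1,1,-1)
print(f.sum(), cv2.boundingRect(cn))
p,e=fit([(k,f>0)],flatT,BF,[.567,.2556,.495],[.004,.004,.03]); print("low",p,e)
p2,e2=fit([(k,f>0)],flatT,BF,[.565,.2526,.485],[.004,.004,.03],sig=2); print("low",p2,e2)
T=flatT(p)
for F in BF: cv2.polylines(I,[proj(None,F@T[:3,:3].T+T[:3,3],k).round().astype(int)],True,(0,0,255),1)
for x in(.05,-.034):
  for s in(1,-1):
    P=np.array([[x-.005,s*.027,.052],[x+.005,s*.027,.052],[x+.005,s*.022,.052],[x-.005,s*.022,.052]]); cv2.polylines(I,[proj(None,P@T[:3,:3].T+T[:3,3],k).round().astype(int)],True,(0,255,0),1)
cv2.imwrite("pics/w21z.png",cv2.resize(I[0:140,160:400],(800,467),interpolation=cv2.INTER_CUBIC))
E
```

```text
96 208 57
18595 (181, 4, 201, 119)
low [0.56697119 0.25353459 0.50186695] 156.6029357965968
low [0.56713971 0.25357731 0.50719484] 64.89607990509316
```

View pics/w21z.png

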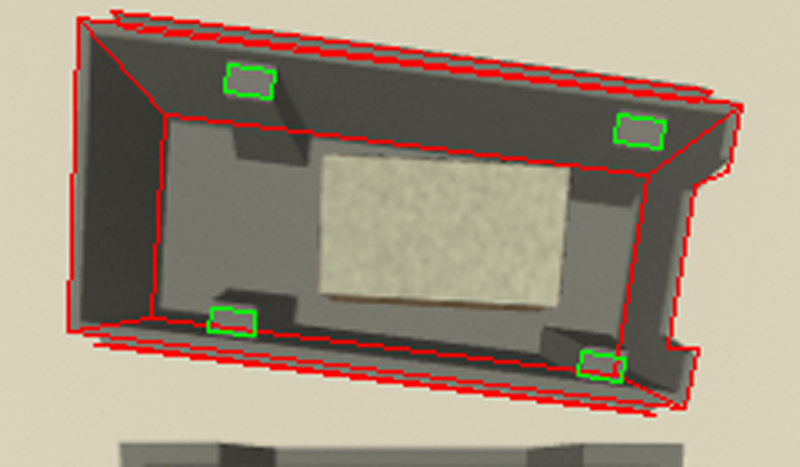

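```bash
python3 -m jog '[0,-35,0,0,-0.5,-40,0,0,-0.5,-30,0,-0.18,0,0,0,-0.18,0,0,0,-0.18,0,0,0,-0.18,0,0,0,-0.18,0,0,0,-0.18,0,0,0,-0.18,0,0,0,-0.18,0,0,0,0,0,0,0,0]'
cat > hl.py <<'E'
from fit import *
s=get_state()
c=capture("wrist");k=cam(c); I=c["image"][:,:,::-1].copy()
M=R.from_rotvec(s["tcp_rot"]).as_matrix(); y=np.arctan2(M[1,0],M[0,0])
T=flatT([*s["eef_pos"][:2],y+np.pi/2]); T[:3,3]+=-.0015*np.array([np.cos(y+np.pi/2),np.sin(y+np.pi/2),0]); T[2,3]=s["eef_pos"][2]-.0395
for x in(.05,-.034):
  for q in(1,-1):
    P=np.array([[x-.005,q*.027,.052],[x+.005,q*.027,.052],[x+.005,q*.022,.052],[x-.005,q*.022,.052]]); cv2.polylines(I,[proj(None,P@T[:3,:3].T+T[:3,3],k).round().astype(int)],True,(0,255,0),1)
for F in BF: cv2.polylines(I,[proj(None,F@T[:3,:3].T+T[:3,3],k).round().astype(int)],True,(0,0,255),1)
togo([.5657,.2533,.1],2.074)
cv2.imwrite("pics/w22.png",cv2.resize(I[100:400,160:400],(640,800))[:600])
cv2.imwrite("pics/w22f.png",I)
E
python3 hl.py
```

```text
time_s: 34.88
eef_pos: [0.5668, 0.2543, 0.1704]
tcp_rot: [1.62, 2.692, -0.0]
ft_force: [0.7, -0.2, -0.7]
grip_width: 0.753
t 34.92 pos [0.5667 0.2543 0.1704] yaw 2.059 tilt [-0. -0. -1.] j [ 0.3   0.09  1.68 -0.    1.37 -1.76] F [ 0.5 -0.9 -1.9] g 0.757
shift now-axes mm [-0.4 -1.3 70.4] turn -0.0153
shift if turned first [-0.4 -1.3 70.4]
```

View pics/w22.png

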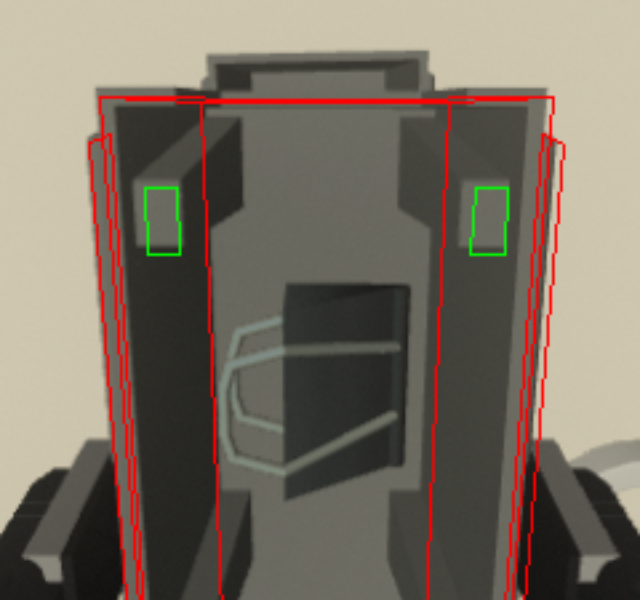

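```bash
python3 - <<'E'
from fit import *
from scipy.optimize import least_squares
s=get_state();c=capture("wrist");k=cam(c)
M=R.from_rotvec(s["tcp_rot"]).as_matrix(); y=np.arctan2(M[1,0],M[0,0])
z=lambda a:np.array(a,float)*[240/640,300/800]+[160-.3,100-.3]
uv=np.array([z(a) for a in[(98,88),(548,88),(159,213.5),(484.5,213.5)]])
def pts(q):
    P=np.array([[.069,.031,.058],[.069,-.031,.058],[.05,q[3],.052],[.05,-q[3],.052]])
    T=flatT([*s["eef_pos"][:2],y+np.pi/2]);R3=T[:3,:3]; 
    return P@R3.T+T[:3,3]+R3@np.array([q[0],q[1],0])+[0,0,s["eef_pos"][2]+q[2]]
for fz in (None,-.0385,-.0395,-.041):
    f=lambda q:(proj(None,pts(q if fz is None else [q[0],q[1],fz,q[3]]),k)-uv).ravel()
    r=least_squares(f,[0,0,-.039,.0245],x_scale=.001);print(fz,r.x.round(4),np.abs(r.fun).max().round(2))
# order sanity: which side is +y
togo([.5657,.2533,.1],2.074)
E
```

```text
None [-0.0005  0.0005 -0.0403  0.0245] 0.25
-0.0385 [-0.0003  0.0005 -0.0376  0.0241] 1.41
-0.0395 [-0.0004  0.0005 -0.039   0.0243] 0.71
-0.041 [-0.0006  0.0005 -0.0391  0.0246] 0.7
t 34.98 pos [0.5666 0.2544 0.1704] yaw 2.059 tilt [-0. -0. -1.] j [ 0.3   0.09  1.68 -0.    1.37 -1.76] F [-1.4  0.2 -1.2] g 0.756
shift now-axes mm [-0.5 -1.3 70.4] turn -0.0148
shift if turned first [-0.5 -1.3 70.4]
```

```bash
python3 -m jog '[0,0,20,-0.015,0,0,20,0,0,0,15,0,0,0,8,0,0,0,0,0,0,0,0,0]'
python3 - <<'E'
from fit import *
togo([.5664,.2542,.0923],2.074)
for n in ("scene","top"):
    c=capture(n); I=c["image"][:,:,::-1]
    cv2.imwrite(f"pics/{n}23.png",cv2.resize(I[130:210,280:380] if n=="scene" else I[160:240,130:230],(750,600),interpolation=cv2.INTER_CUBIC))
E
```

```text
time_s: 35.72
eef_pos: [0.5671, 0.2547, 0.1082]
tcp_rot: [1.595, 2.705, 0.002]
ft_force: [0.5, -0.1, -1.5]
grip_width: 0.756
t 35.73 pos [0.5671 0.2547 0.1082] yaw 2.076 tilt [ 0.001  0.    -1.   ] j [ 0.3   0.15  1.72  0.    1.27 -1.77] F [ 0.5 -0.1 -1.5] g 0.756
shift now-axes mm [-0.1 -0.9 15.9] turn 0.002
shift if turned first [-0.1 -0.9 15.9]
```

View pics/scene23.png

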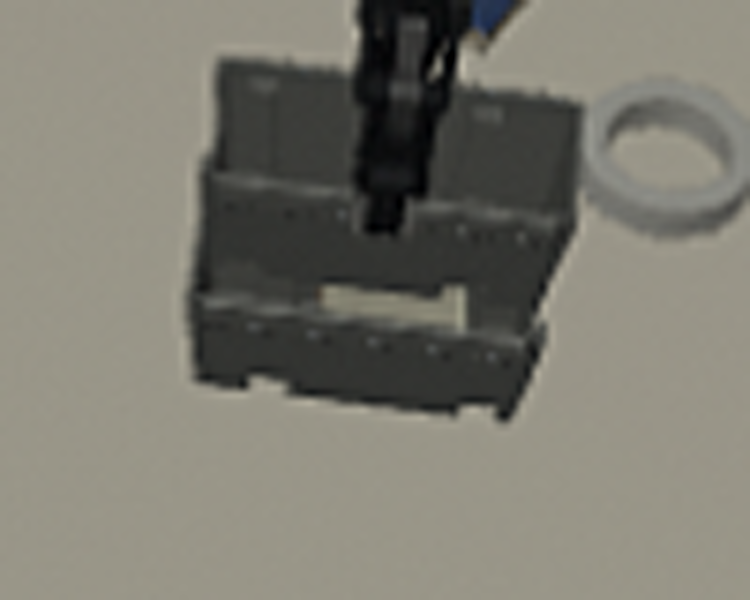

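Aligned in the scene view: upper bin (rim at rows 60–220) squarely above the lower one (row 300–400). Lowering slowly.

```bash
python3 -m jog '[0,-0.9,4,0,0,0,4,0,0,0,3,0,0,0,0,0,0,0,0,0]'
python3 -m jog '[0,0,2,0,0,0,0,0]'
python3 -m jog '[0,0,2,0,0,0,0,0]'
```

```text
time_s: 36.45
eef_pos: [0.5658, 0.2541, 0.0964]
tcp_rot: [1.596, 2.706, 0.0]
ft_force: [0.3, 0.2, -0.9]
grip_width: 0.757
time_s: 36.7
eef_pos: [0.5657, 0.2541, 0.0942]
tcp_rot: [-1.596, -2.706, 0.0]
ft_force: [0.4, 0.4, -0.5]
grip_width: 0.756
time_s: 36.95
eef_pos: [0.5656, 0.254, 0.0921]
tcp_rot: [-1.596, -2.706, 0.001]
ft_force: [0.5, 1.1, -0.5]
grip_width: 0.757
```

```bash
python3 -m jog '[0,0,1,0,0,0,0,0]'
python3 -m jog '[0,0,1,0,0,0,0,0]'
python3 - <<'E'
from fit import *
togo([.5664,.2542,.0923],2.074)
for n in ("scene","top"):
    c=capture(n); I=c["image"][:,:,::-1]
    cv2.imwrite(f"pics/{n}24.png",cv2.resize(I[130:210,280:380] if n=="scene" else I[160:240,130:230],(750,600),interpolation=cv2.INTER_CUBIC))
E
```

```text
time_s: 37.2
eef_pos: [0.5659, 0.2541, 0.0915]
tcp_rot: [1.596, 2.706, 0.0]
ft_force: [0.4, -0.5, -1.7]
grip_width: 0.76
time_s: 37.45
eef_pos: [0.5659, 0.2541, 0.0914]
tcp_rot: [1.596, 2.706, 0.0]
ft_force: [-3.1, -0.8, 5.3]
grip_width: 0.756
t 37.45 pos [0.5659 0.2541 0.0914] yaw 2.076 tilt [ 0.  0. -1.] j [ 0.3   0.16  1.74 -0.    1.24 -1.77] F [-3.1 -0.8  5.3] g 0.756
shift now-axes mm [-0.2  0.4 -0.9] turn 0.0021
shift if turned first [-0.2  0.4 -0.9]
```

View pics/scene24.png

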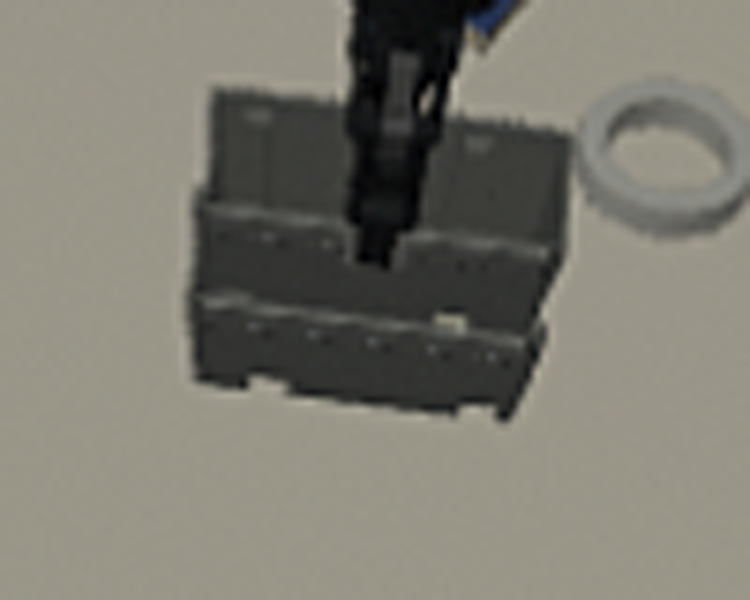

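View pics/top24.png

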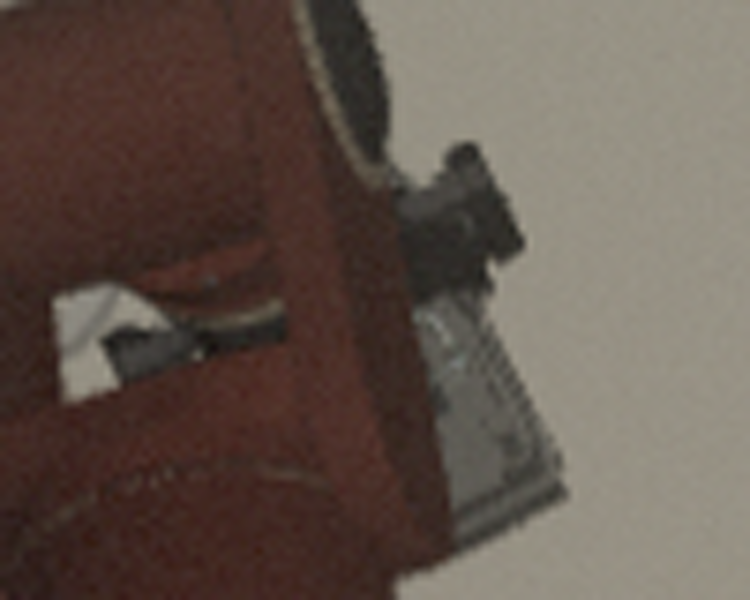

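```bash
python3 -m jog '[0,0,0,0,0,0,0,0,0,0,0,0]' 1 20
python3 -m jog '[0,0,-10,0,0,0,-30,0,0,0,-40,0,0,0,-40,0,0,0,-10,0,0,0,0,0,0,0,0,0]'
python3 - <<'E'
from fit import *
s=get_state();print(s["eef_pos"])
c=capture("wrist");k=cam(c); I=c["image"][:,:,::-1].copy(); cv2.imwrite("pics/w25r.png",I)
T=flatT([.5667,.254,.503+np.pi]); T[2,3]=.052
for F in BF: cv2.polylines(I,[proj(None,F@T[:3,:3].T+T[:3,3],k).round().astype(int)],True,(0,0,255),1)
cv2.imwrite("pics/w25.png",I)
c=capture("scene");I=c["image"][:,:,::-1]
cv2.imwrite("pics/scene25.png",cv2.resize(I[130:210,280:380],(750,600),interpolation=cv2.INTER_CUBIC))
E
```

```text
time_s: 37.92
eef_pos: [0.5656, 0.254, 0.09]
tcp_rot: [-1.596, -2.706, 0.0]
ft_force: [-0.9, 0.6, -0.2]
grip_width: 1.003
time_s: 38.8
eef_pos: [0.5647, 0.2538, 0.2181]
tcp_rot: [-1.595, -2.704, 0.004]
ft_force: [-1.4, -0.2, -0.5]
grip_width: 1.0
[0.56471408 0.25376587 0.21805445]
```

View pics/w25.png

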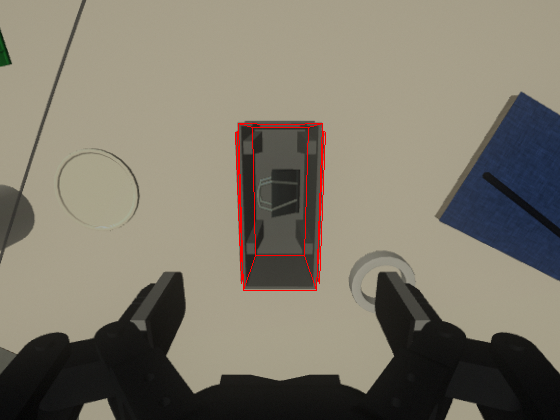

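View pics/scene25.png

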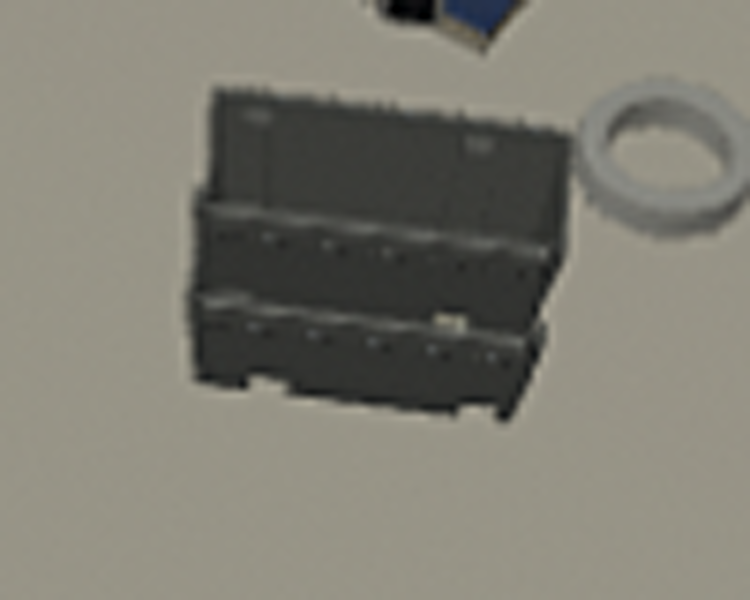

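```bash
python3 -m jog '[0,0,-40,0,0,0,-40,0,0,0,0,0,0,0,0,0]'; python3 - <<'E'
from fit import *
c=capture("scene");k=cam(c);I=c["image"][:,:,::-1].copy()
Z=cv2.resize(I[130:210,280:380],(750,600),interpolation=cv2.INTER_CUBIC)
for z,y,col in((.052,.503+np.pi,(0,0,255)),(0,.503,(0,255,0))):
    T=flatT([.5667,.254,y]);T[2,3]=z
    for F in BF[:5]: cv2.polylines(Z,[((proj(None,F@T[:3,:3].T+T[:3,3],k)-[280,130]+.5)*7.5).round().astype(int)],True,col,1)
cv2.imwrite("pics/s26.png",Z)
o=cv2.imread("pics/scene0.png"); d=cv2.absdiff(o,I).max(2); 
cv2.imwrite("pics/s26d.png",(d>25).astype(np.uint8)*255)
E
```

```text
time_s: 39.4
eef_pos: [0.5653, 0.254, 0.2988]
tcp_rot: [-1.595, -2.705, 0.003]
ft_force: [-0.1, -1.4, -0.5]
grip_width: 0.996
```

View pics/s26.png

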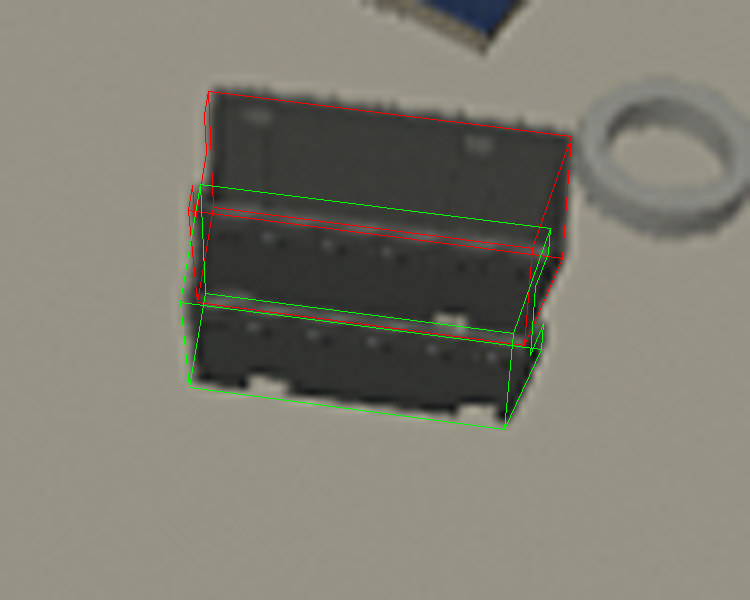

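View pics/s26d.png

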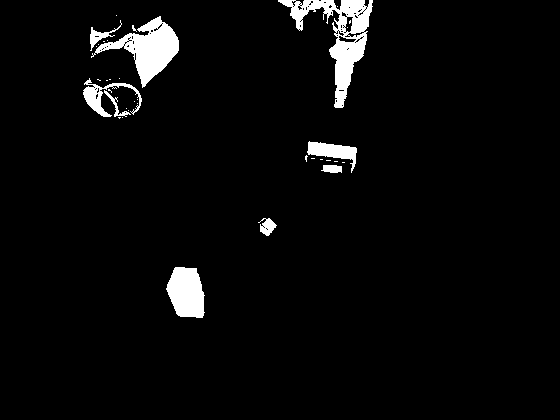

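The outlines of a level stack match the picture, apart from a constant offset of about 1 px. Only the bin, the clip and the arm differ from the first image, so I'm handing in.

```bash
python3 -c "
from rig import *
print(hand_in())"
```

```text
the job is handed in; nothing more can be done
None
```

The upper bin, with the binder clip in it, is stacked on the staples bin with the two dipped ends at opposite ends. I handed the job in with about 39 s of the 72 s used.

**What I did:** I gripped the standing bin across its skirts and moved it about 7 cm to a clear spot. I then pivoted it on its lower edge in the grip until it lay on its base. Next I put the clip in and set the bin on the lower bin's ledges.

**Last checks:**
- **Seating:** the upper bin touched down at the ledge height. Level-stack outlines matched the scene picture to about 1 px.
- **Clip:** it was visible in the upper bin after release.
- **Everything else:** comparing the first and last scene pictures, only the bin, the clip and the arm had changed. The lower bin and the bystanders showed no change.

**What disagreed or went wrong:**
- My first try at tipping the bin only dragged it. It pivoted once I pressed down as well.
- The cameras differed by about 3–4 mm on where the lower bin stood. I used the wrist camera's position, and the bin seated there.
- As the bin's base met the desk, the wrist force read about 31 N in total, well under the 120 N limit.

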